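Hold a probe centred in the switch box guide hole

TASK

On the black bakelite switch box, push the captive bar knob fully in and turn it clockwise (seen from above) as far as it goes, so that the steel cover blade it carries swings off the guide hole. Then take the probe by its handle out of its wooden stand and lower its rod, upright, about 35 mm down the middle of the guide hole without the probe ever touching the box, and finish while still holding it there in the gripper, centred and still. Leave the toggle switch and the loose things on the bench alone.

Things in the scene. Friction and masses are not known exactly. Their poses are not given: they have to be found in the camera images.
- box: black bakelite switch box fixed to the bench, 130 mm (its x) by 220 mm (its y) by 60 mm tall; origin at the centre of its underside. On its top: the guide hole at y = -60 mm, the captive knob at the centre (x = y = 0), a chrome toggle switch (x = 30, y = 85 mm, 39 mm tall) and a lamp (x = -30, y = 85 mm, 20 mm tall)
- bore (a point): centre of the mouth of the guide hole, level with the box's top (60 mm above the bench). Round vertical hole 22 mm across, 50 mm deep, closed at the bottom, with a flush steel rim 5 mm wide; axes parallel to the box's. At the start the knob's cover blade lies over it
- knob_grip (a point): point on the knob's vertical axis at the height to grip, 36 mm above the box's top while the knob is out; turns and sinks with the knob. The grip is an upright brass bar 44 mm long (this point's x), 12 mm thick (y), its top 8 mm above this point and its foot 22 mm below it, on a steel disc 36 mm across
- blade (a point): top of the wide end of the steel cover blade at the knob's foot, 62 mm from the knob's axis; the blade is 3 mm thick, reaches 85 mm from the axis, is 46 mm wide at this end, and turns and sinks with the knob; its top is 25 mm below the grip point
- plunger (a joint): how far the knob is pushed in, m: 0 out, 0.006 fully in (stop). Slides straight down against about 6 N of friction and stays where it is left; no spring
- knob (a joint): how far the knob is turned clockwise seen from above, rad: starts between 0 and 0.35, stop at 1.35. At 0 the bar lies along the box's x. Light friction (0.06 N m); stays where it is left
- toggle (a joint): chrome toggle switch on the box, rad; 0 at the start, to be left there; swings to 0.6
- stand: dark wooden block fixed to the bench, 50 x 50 x 85 mm tall, with a vertical 14 mm through hole at its centre in which the probe stands; origin at the centre of its underside
- probe: probe standing upright in the stand, 134 mm long, about 90 g: steel rod 10 mm across and 80 mm long, then a brass flange 28 mm across and 4 mm thick that rests on the stand's top, then a round wooden handle 18 mm across and 50 mm long. Origin at the centre of the rod's lower end, z up along the rod; in the stand the lower end is 5 mm above the bench
- probe_tip (a point): centre of the lower end of the probe's rod
- probe_handle (a point): middle of the probe's handle, on its axis, 109 mm above the lower end
- shoe: bystander: bent copper collector shoe, 45 x 130 x 32 mm, origin under its centre, long along its y
- coupler: bystander: plain hexagonal nickel coupler standing on end, about 42 mm wide, 42 mm tall, origin under its centre
- springblock: bystander: iron block of two plates with a coil between, 50 x 60 x 48 mm, origin under its centre
- insulator: bystander: small white ribbed ceramic insulator, 40 mm wide, 42 mm tall, origin under its centre
- bush: bystander: short brass tube, 44 mm wide, 26 mm tall, origin under its centre
- driver: bystander: screwdriver lying flat, handle towards its -x
- spanner: bystander: spanner lying flat, handle towards its -x
Things that resemble listed ones, but are neither listed nor needed, are in the scene too. Leave any blue or green look-alike of the probe alone.

How it is judged:
On the way, in this order (a step that is already met when the one before it is completed fails the run):
1. the captive knob is pushed in (over 4 mm of 6) and turned clockwise nearly to its stop (over 1.15 rad of 1.35) (value of joint plunger above 0.004 m and value of joint knob above 1.15 rad), for 0.2 s.
2. the probe, held in the gripper, hangs centred in the guide hole (all of step 1 and z of probe_tip in the frame of bore between -0.044 and -0.025 m and horizontal distance between probe_tip and bore below 0.004 m and angle between probe's own z axis and vertical below 0.1 rad and contact force between the fingers and probe above 2 N and contact force between probe and box below 0.3 N and linear speed of probe below 0.015 m/s), for 0.5 s.
At the end, for the whole second after the job is handed in: Knob in by over 4 mm and turned over 1.15 rad; the probe's lower end 25 to 44 mm below the mouth of the guide hole and within 4 mm of its axis, the probe within 0.1 rad of upright, still (under 15 mm/s), gripped by the fingers (over 2 N) and not touching the box (all of step 2); the arm keeps its last pose, push and grip.
It fails at once if the probe touches the box, its knob or the wall of the hole (over 0.5 N) (contact force between probe and box above 0.5 N).
It fails at once if the toggle switch is moved (over 0.25 rad) (value of joint toggle above 0.25 rad).
It fails at once if a loose bystander is moved over 25 mm (distance of any of shoe, coupler, springblock, insulator, bush, driver, spanner from where it was at the start of the episode above 0.025 m).
It also fails if it takes over 58 s, if anything falls off the work surface, if the arm or the gripper's body presses on something with over 40 N, if the wrist force passes 120 N, or if a joint passes its speed limit or range.

ROBOT

A 6-joint arm with a two-finger parallel gripper is mounted at the origin on the work surface. World frame = base frame: x ahead of the robot, y to its left, z up, the work surface at z = 0. Lengths are in m, angles in rad, forces in N, time in s.
With the tool pointing down it reaches from about 0.3 to 1 m from the base axis. Payload 5.1 kg.
Tool frame: the origin (TCP) lies at the very end of the fingers, on their centre line; the grasp point (between the pads) lies 19 mm behind it (arm.grip_point_offset is the distance from the TCP to the grasp point, in m); y points along the fingers, z is the direction in which the jaws open and shut, and the axes are right-handed (so a half turn about y gives the same grasp; the last joint's range is limited). The gripper opens to 95 mm and grips with 3 to 60 N. Pads are 20 mm wide; open, the fingers measure 119 mm over their backs; the gripper's body (75 mm by 180 mm) begins 59 mm behind the grasp point.
Start: joints at [-1.218, 0.124, 1.65, -0, 1.367, -0.083], TCP at [0.274, -0.589, 0.215] pointing down, gripper open.
Joint ranges: [-2.61, 2.61], [-1.02, 2.33], [0.03, 2.71], [-1.35, 4.49], [0.32, 2.68], [-2.91, 2.91]. Speed limits (rad/s): [2.57, 2.57, 3.14, 3.14, 3.14, 3.14].

INTERFACE

Orientations are given as a unit quaternion [x, y, z, w].
In Python, from station import sensors, optics, ticket, finder, arm gives the robot as it stands.
- The arm moves only by the tool carry_out, never from a script. Its argument "commands" is a list of rows, each an object of numbers: "tx", "ty", "tz": the shift along the tool's x, y, z in cm; "rx", "ry", "rz": the turn, a rotation vector about the tool's x, y, z in degrees. In form: [{"tx": .., "ty": .., "tz": .., "rx": .., "ry": .., "rz": ..}, ...]. A call has exactly 8 rows; each row is the pose to reach, as a shift and turn from the pose commanded when the call began, along the tool's axes at that moment; what a row does not reach only later rows make up. A row lasts 1/8 s, in which the tool goes at most 62.5 mm and 10.7 degrees, less where a joint would pass 70% of its speed; a pose out of reach is approached as far as the arm can. A call with a gripper value outside its range is refused whole. "hand" is the finger opening in cm, from 0 to 9.51, set as the call begins (left out, the last holds). The fingers move at their own pace and stop on an object; "grip_force" is the grip in N (left out, the last holds). Time passes only in rows, so rows that repeat a pose let the fingers close, or fill a call up. It gives the time, the measured TCP pose, the force and the opening at its end, in the units of the state.
- sensors.observe(): the state, without advancing time (a new reading comes with each control period).
- optics.grab_frame(name): name is "side" or "top"; returns a dict with "img" (400x640x3 uint8, red, green, blue), "fovy" (degrees; the focal length in pixels is half the picture's height over the tangent of half this angle, whatever the lens; pixels are square), "cx", "cy" (the principal point, pixels), "R" (3x3) and "t" (3): a world point X has camera coordinates R X + t. Camera axes: x right, y down, z forward; pixel columns grow to the right and rows downward; lengths in m; the calibration is good to about 2 mm. A picture is of the moment at which its call begins. There is no depth.
- ticket.hand_in(): hands the job in, once; it reports no verdict.
Trained networks look in a picture, given as the dict that the camera call returned (one of the last four; its "shot" number tells which), for a name from the list of things; names that differ only in an ending like _2 or _b are one class to them, and where a whole thing is asked for, a point or a joint stands for the part that bears it (a point fixed in the world has none). Each returns a list of dicts, best first, with "score" (0 to 1); they miss things now and then, are a little off and sometimes report something else, mostly with a low value. They report only what shows in the picture. A call takes as long as a camera call. They do not tell look-alikes from the thing itself.
- finder.spot_in(picture, target): "at" ([row, column] in pixels, amid what is visible of it).
- finder.place_of(picture, target): "at" ([row, column] in pixels: a listed point, or the origin of a listed thing).
The state is a dict: "time": time; "joint_pos": joint angles; "joint_velocities": joint speeds; "tau": joint torques, N m; "eef_pos": TCP position; "tool_rot": TCP orientation; "force": force on the tool from outside, world axes, zero at the start; "moment": the same for the moment, N m; "opening": opening from 0.0 (shut) to 1.0 (fully open).
Only numpy, scipy, OpenCV 4.12 (cv2) and the standard library are available. Lean on these libraries where they do the work, as an engineer would, in place of code of your own. Each camera call takes 0.05 s, during which the arm holds its last target.

## Working session

There is one attempt and no reset: what is moved stays moved. The work goes in short steps, Python scripts to look and compute and a tool call to move; the robot and the scene stay as the last step left them, time stands still between calls to the robot, and variables do not carry over. Pictures are saved under pics/ and viewed, and the job is handed in when it is done.

Besides the shell and the picture viewer there is one more tool, called after "Request:" as name(argument=value, ...), one argument or row to a line, values as JSON. carry_out: Moves the arm, as the interface text tells. Its arguments: {"type":"object","properties":{"commands":{"type":"array","items":{"type":"object","properties":{"tx":{"type":"number"},"ty":{"type":"number"},"tz":{"type":"number"},"rx":{"type":"number"},"ry":{"type":"number"},"rz":{"type":"number"}}}},"hand":{"type":"number"},"grip_force":{"type":"number"}},"required":["commands"]}

```bash
ls; mkdir -p pics; cat > h.py <<'E'
import numpy as np,cv2
from scipy.spatial.transform import Rotation as Ro
from station import sensors,optics,ticket,finder,arm
def grab(n,f=None):
    p=optics.grab_frame(n)
    if f: cv2.imwrite('pics/'+f,p['img'][:,:,::-1])
    return p
def K(p):
    h=p['img'].shape[0]; return h/2/np.tan(np.radians(p['fovy'])/2)
def ray(p,at):
    f=K(p); d=np.array([(at[1]-p['cx'])/f,(at[0]-p['cy'])/f,1]); R=np.array(p['R']);t=np.array(p['t'])
    return -R.T@t, R.T@d
def onz(p,at,z):
    c,d=ray(p,at); return c+d*(z-c[2])/d[2]
def proj(p,X):
    c=np.array(p['R'])@np.array(X)+np.array(p['t']); f=K(p); return [p['cy']+f*c[1]/c[2],p['cx']+f*c[0]/c[2]]
def tri(p1,a1,p2,a2):
    c1,d1=ray(p1,a1);c2,d2=ray(p2,a2)
    s=np.linalg.lstsq(np.c_[d1,-d2],c2-c1,rcond=None)[0]
    A=c1+s[0]*d1;B=c2+s[1]*d2
    return (A+B)/2,np.linalg.norm(A-B)
E
python3 - <<'E'
from h import *
np.set_printoptions(precision=4,suppress=True)
print(sensors.observe())
print(arm, [a for a in dir(arm) if a[0]!='_'])
for n in('side','top'):
    p=grab(n,n+'0.png'); print(n,p['fovy'],p['cx'],p['cy'],'cam',-np.array(p['R']).T@np.array(p['t']),np.array(p['R']))
    for o in ['box','bore','knob_grip','blade','stand','probe','probe_tip','probe_handle','toggle']:
        r=finder.place_of(p,o); print(o,[(np.round(x['at'],1).tolist(),round(x['score'],2)) for x in r[:4]])
E
```

```text
pics
{'time': 0.0, 'joint_pos': array([-1.2176,  0.1245,  1.6517, -0.    ,  1.3675, -0.0826]), 'joint_velocities': array([ 0.0012,  0.0001, -0.0016,  0.0013,  0.0002, -0.0003]), 'tau': array([ -0.0022, -41.7608, -35.9937,   0.0773,   0.049 ,  -0.0001]), 'eef_pos': array([ 0.2741, -0.5887,  0.2134]), 'tool_rot': array([-0.153 ,  0.6911, -0.6897,  0.1527]), 'force': array([0.5683, 0.5248, 0.3686]), 'moment': array([0.0083, 0.0219, 0.0143]), 'opening': 1.0011344938726736}
<Robot object at 0x7f7856f5fe00> ['Unreachable', 'grip_point_offset']
side 48.97559890753447 320.67598798237657 198.13179974877448 cam [ 0.5047 -0.6057  0.711 ] [[ 0.9942 -0.1076  0.0024]
 [-0.0739 -0.6987 -0.7116]
 [ 0.0782  0.7073 -0.7026]]
box [([168.4, 284.7], 0.84)]
bore [([163.6, 292.1], 0.92)]
knob_grip []
blade [([159.2, 283.2], 0.91)]
stand [([167.4, 323.2], 0.65), ([342.7, 313.4], 0.61)]
probe [([317.9, 259.9], 0.94), ([345.6, 234.8], 0.56)]
probe_tip [([321.5, 262.4], 0.71), ([354.7, 268.0], 0.64)]
probe_handle [([286.2, 252.8], 0.84), ([318.1, 224.6], 0.75), ([307.4, 313.2], 0.57)]Traceback (most recent call last):
  File "<stdin>", line 8, in <module>
ValueError: it knows: blade, bore, box, bush, coupler, driver, insulator, knob_grip, probe, probe_handle, probe_tip, shoe, spanner, springblock, stand
```

```bash
python3 - <<'E'
from h import *
np.set_printoptions(precision=4,suppress=True)
p=grab('top','top0.png'); print(p['fovy'],p['cx'],p['cy'],'cam',-np.array(p['R']).T@np.array(p['t']),np.array(p['R']))
for o in ['box','bore','knob_grip','blade','stand','probe','probe_tip','probe_handle']:
        r=finder.place_of(p,o); print(o,[(np.round(x['at'],1).tolist(),round(x['score'],2)) for x in r[:4]])
E
```

```text
46.87627597598511 319.1854660341138 197.8890964783056 cam [0.4815 0.0006 1.0529] [[ 0.0036 -1.      0.0033]
 [-0.994  -0.004  -0.1091]
 [ 0.1091 -0.0029 -0.994 ]]
box [([238.4, 221.3], 0.65)]
bore [([234.7, 243.7], 0.69), ([227.9, 436.3], 0.4), ([234.6, 208.5], 0.36)]
knob_grip [([238.0, 206.7], 0.76)]
blade [([237.4, 238.8], 0.79), ([229.1, 423.8], 0.67)]
stand [([227.8, 424.9], 0.63), ([234.5, 381.6], 0.26)]
probe [([229.5, 423.3], 0.75), ([289.1, 422.8], 0.73), ([262.0, 430.7], 0.66), ([267.2, 400.8], 0.48)]
probe_tip [([267.0, 405.4], 0.67), ([285.6, 427.3], 0.63), ([260.3, 428.3], 0.48)]
probe_handle [([265.9, 411.2], 0.73), ([225.8, 435.1], 0.69), ([262.4, 445.5], 0.56), ([289.7, 435.6], 0.51)]
```

View pics/side0.png

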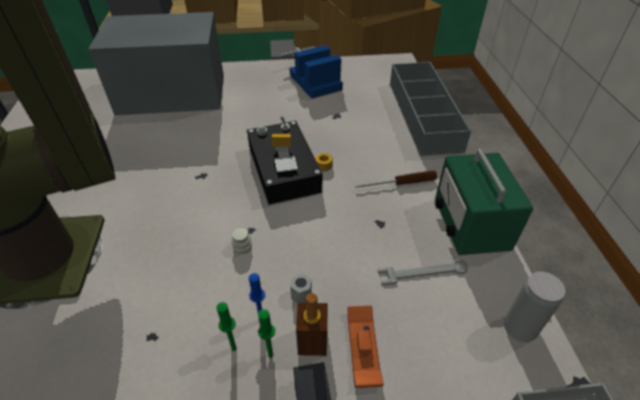

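View pics/top0.png

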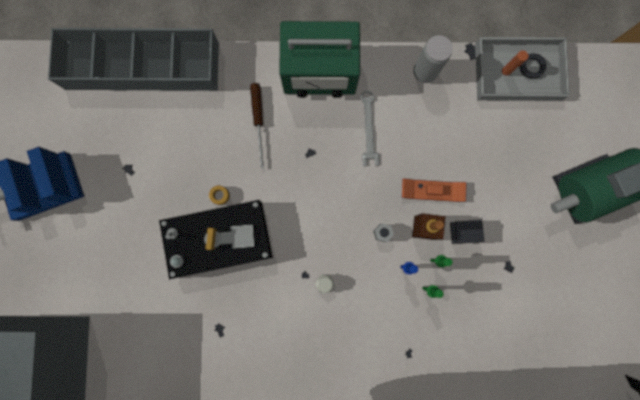

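Side view: the box is around (160,284), and the stand with the brass/wood probe is around (330,312). The green and blue probes are the look-alikes. Top view: the box is around (240,216), with the stand at (227,430). I'll zoom in.

```bash
python3 - <<'E'
import cv2
a=cv2.imread('pics/side0.png');b=cv2.imread('pics/top0.png')
def z(im,r,c,h,w,s): return cv2.resize(im[r:r+h,c:c+w],None,fx=s,fy=s,interpolation=cv2.INTER_CUBIC)
cv2.imwrite('pics/z1.png',z(a,110,230,100,130,6))
cv2.imwrite('pics/z2.png',z(b,190,150,100,130,6))
cv2.imwrite('pics/z3.png',z(a,270,200,100,130,6))
cv2.imwrite('pics/z4.png',z(b,190,370,100,130,6))
E
```

```text
(no output)
```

View pics/z1.png

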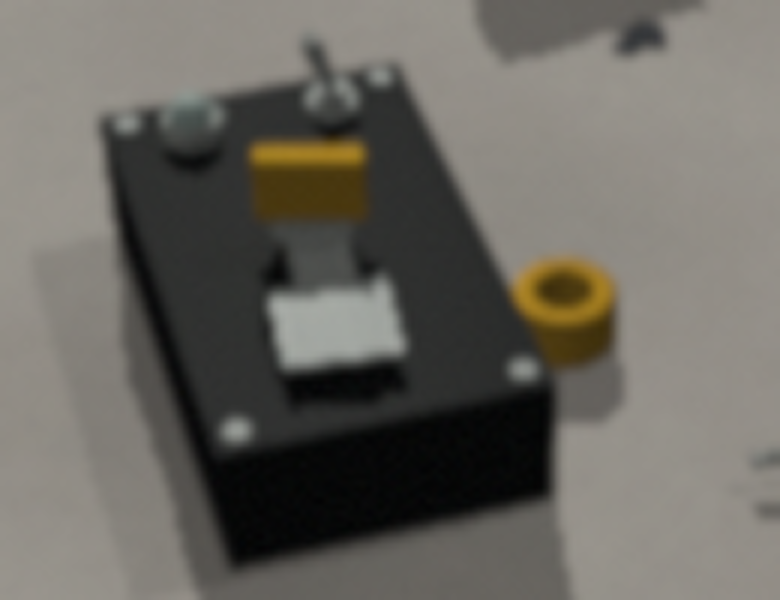

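View pics/z2.png

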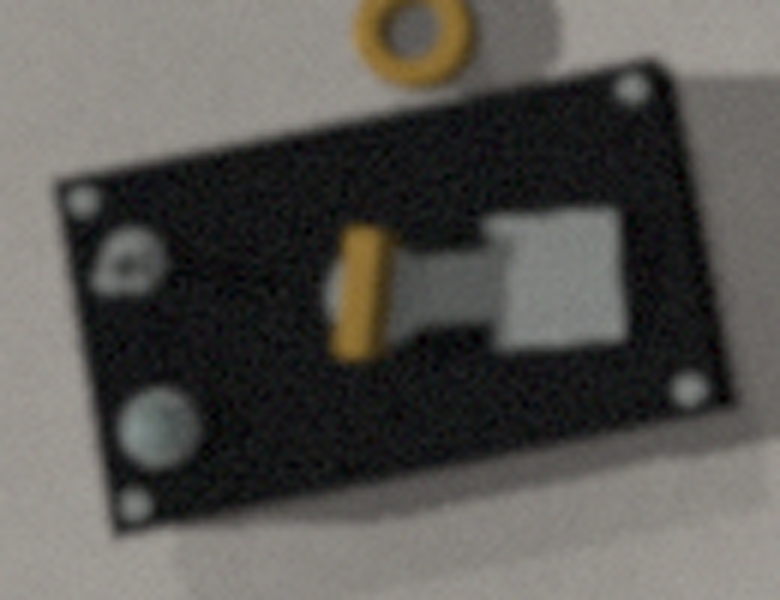

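View pics/z3.png

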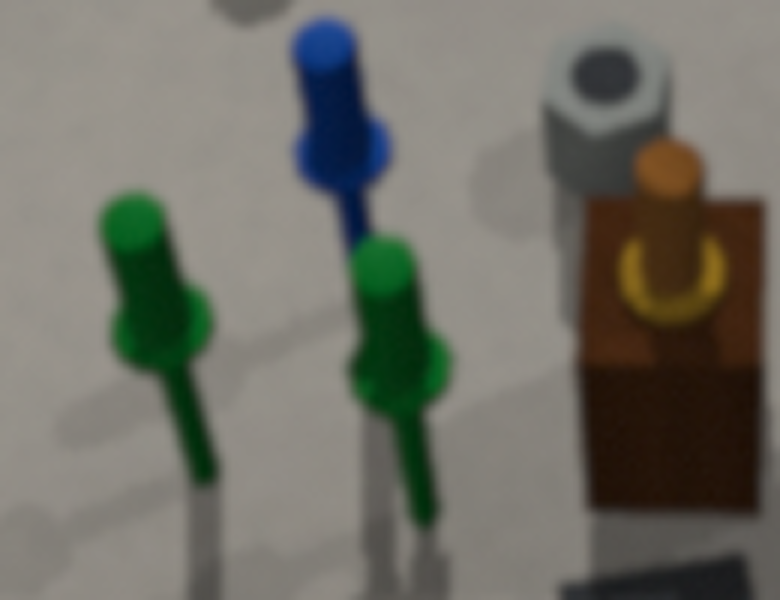

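View pics/z4.png

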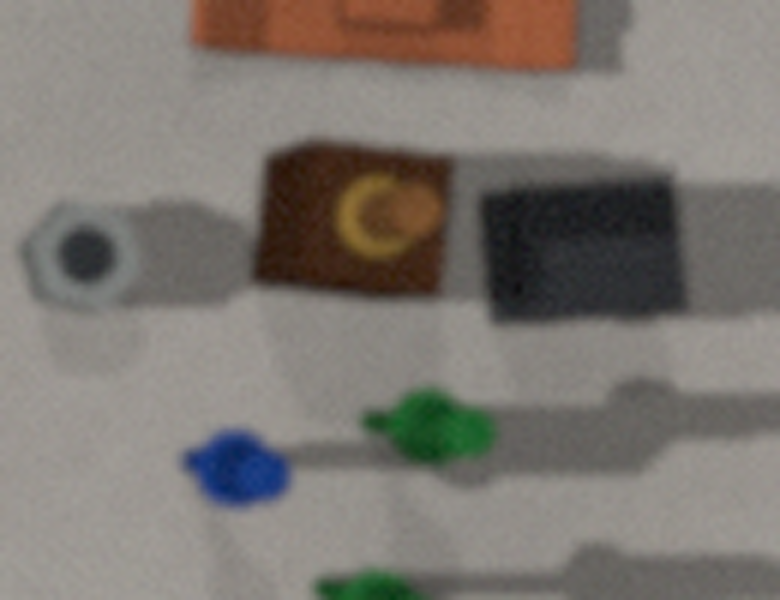

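```bash
cat >> h.py <<'E'
def unz(o,cr): # crop origin (r,c), list of (col,row) in 6x crop
    return [[o[0]+(y+.5)/6-.5,o[1]+(x+.5)/6-.5] for x,y in cr]
from scipy.optimize import least_squares
def T(pose,L): 
    x,y,a=pose;c,s=np.cos(a),np.sin(a); L=np.atleast_2d(L)
    return np.c_[x+c*L[:,0]-s*L[:,1],y+s*L[:,0]+c*L[:,1],L[:,2]]
E
python3 - <<'E'
from h import *
np.set_printoptions(precision=4,suppress=True)
s=grab('side');t=grab('top')
# order: (-x,-y),(+x,-y),(+x,+y),(-x,+y)
L=np.array([[-65,-110,60],[65,-110,60],[65,110,60],[-65,110,60]])/1000
S=unz((110,230),[(220,453),(551,390),(398,66),(104,118)])
Tt=unz((190,150),[(737,405),(660,58),(55,182),(117,533)])
def res(q,which=(0,1)):
    W=T(q,L);r=[]
    for i,(p,o) in enumerate(((s,S),(t,Tt))):
        if i in which: r+=[np.array(proj(p,w))-a for w,a in zip(W,o)]
    return np.ravel(r)
for w in ((0,1),(0,),(1,)):
    f=least_squares(res,[.4,.2,0],args=(w,)); print(w,f.x,'bore',T(f.x,[0,-.06,.06]),'\n',f.fun.reshape(-1,2))
f=least_squares(res,[.4,.2,0]); np.save('box.npy',f.x)
# knob bar via triangulation
print('bore net',[onz(p,finder.place_of(p,'bore')[0]['at'],.06) for p in(s,t)])
print('knob net top',onz(t,finder.place_of(t,'knob_grip')[0]['at'],.096))
print('blade net',tri(s,finder.place_of(s,'blade')[0]['at'],t,finder.place_of(t,'blade')[0]['at']))
# bar top centre line ends in top crop: 
for p,o,e in((t,(190,150),[(372,226),(352,360)]),(s,(110,230),[(250,153),(366,153)])):
    E=[onz(p,a,.104) for a in unz(o,e)]; d=E[0]-E[1]; print('bar',E,np.linalg.norm(d),'ang',np.degrees(np.arctan2(d[1],d[0])))
# stand and probe
for p,o,e in((t,(190,370),[(417,207)]),(s,(270,200),[(669,171)])):
    print('probe top',[onz(p,a,.139) for a in unz(o,e)])
print('flange',onz(t,unz((190,370),[(379,215)])[0],.089),onz(s,unz((270,200),[(672,270)])[0],.089))
print('stand net',[(np.round(x['at']),onz(p,x['at'],0)) for p in(s,t) for x in finder.place_of(p,'stand')[:3]])
print('stand top corners side',[onz(s,a,.085) for a in unz((270,200),[(584,200),(764,202),(762,366),(580,366)])])
print('stand top corners top',[onz(t,a,.085) for a in unz((190,370),[(320,141),(453,155),(440,297),(308,285)])])
print('coupler top',onz(t,unz((190,370),[(87,254)])[0],.042))
print('shoe corners',[onz(t,a,.02) for a in unz((190,370),[(192,45),(578,68)])])
print('darkblock',[onz(t,a,.04) for a in unz((190,370),[(485,190),(490,318)])])
E
```

```text
(0, 1) [0.5028 0.2205 0.2067] bore [[0.5152 0.1617 0.06  ]] 
 [[ 0.9259 -0.8964]
 [-0.7646  0.8613]
 [-0.7077 -0.2888]
 [-0.2418 -1.2232]
 [ 0.5222 -1.1013]
 [-0.9596  0.2786]
 [-1.1656  0.6566]
 [ 0.2736  0.4255]]
(0,) [0.5038 0.2201 0.1984] bore [[0.5156 0.1613 0.06  ]] 
 [[ 0.937  -0.9181]
 [-0.4498  0.99  ]
 [-0.5935  0.4876]
 [-0.3629 -0.5245]]
(1,) [0.5021 0.2206 0.2117] bore [[0.5147 0.1619 0.06  ]] 
 [[ 0.5671 -1.0604]
 [-0.855   0.0243]
 [-0.5607  0.4836]
 [ 0.8324  0.5534]]
bore net [array([0.5216, 0.1613, 0.06  ]), array([0.5135, 0.167 , 0.06  ])]
knob net top [0.5061 0.2275 0.096 ]
blade net (array([0.5073, 0.1711, 0.0714]), np.float64(0.000727068952624609))
bar [array([0.5241, 0.2186, 0.104 ]), array([0.4785, 0.2241, 0.104 ])] 0.04592190332106034 ang -6.8522646464010775
bar [array([0.4814, 0.2226, 0.104 ]), array([0.5256, 0.2179, 0.104 ])] 0.04447929724988392 ang 174.00708730381652
probe top [array([ 0.5305, -0.2399,  0.139 ])]
probe top [array([ 0.5309, -0.2415,  0.139 ])]
flange [ 0.5303 -0.2397  0.089 ] [ 0.5312 -0.2399  0.089 ]
stand net [(array([344., 312.]), array([ 0.5306, -0.244 ,  0.    ])), (array([228., 424.]), array([ 0.5298, -0.2427,  0.    ]))]
stand top corners side [array([ 0.5095, -0.2137,  0.085 ]), array([ 0.5582, -0.2196,  0.085 ]), array([ 0.552 , -0.2678,  0.085 ]), array([ 0.5051, -0.2628,  0.085 ])]
stand top corners top [array([ 0.5564, -0.2206,  0.085 ]), array([ 0.5516, -0.2672,  0.085 ]), array([ 0.502 , -0.2613,  0.085 ]), array([ 0.506 , -0.2154,  0.085 ])]
coupler top [ 0.5181 -0.1445  0.042 ]
shoe corners [array([ 0.5974, -0.1881,  0.02  ]), array([ 0.5893, -0.333 ,  0.02  ])]
darkblock [array([ 0.5421, -0.291 ,  0.04  ]), array([ 0.4954, -0.2916,  0.04  ])]
```

```bash
cat >> h.py <<'E'
def rel(target_xyz, jaw_ang_deg=None, cmdpose=None):
    """target TCP, jaw axis (tool z) horizontal heading in deg (mod 180), tool y straight down -> row values"""
    o=sensors.observe() ; p,q=(o['eef_pos'],o['tool_rot']) if cmdpose is None else cmdpose
    R=Ro.from_quat(q); M=R.as_matrix()
    out=[]
    for k in (0,180):
        if jaw_ang_deg is None: z=M[:,2].copy();z[2]=0;z/=np.linalg.norm(z)
        else:
            a=np.radians(jaw_ang_deg+k); z=np.array([np.cos(a),np.sin(a),0])
        y=np.array([0,0,-1.]);x=np.cross(y,z)
        D=np.c_[x,y,z]; rv=Ro.from_matrix(M.T@D).as_rotvec(degrees=True)
        out.append((np.round(M.T@(np.array(target_xyz)-p)*100,2),np.round(rv,2)))
        if jaw_ang_deg is None: break
    return out
E
python3 - <<'E'
from h import *
np.set_printoptions(precision=4,suppress=True)
o=sensors.observe();print(Ro.from_quat(o['tool_rot']).as_matrix(),o['time'])
# jaw axis perpendicular to bar (-6.4deg)
for r in rel([.503,.2206,.16],-6.4+90): print(r)
E
```

```text
[[-0.9065 -0.      0.4222]
 [-0.4222  0.0001 -0.9065]
 [ 0.     -1.     -0.0001]] 1.35
(array([-54.91,   5.47, -63.76]), array([   0.  , -148.63,   -0.01]))
(array([-54.91,   5.47, -63.76]), array([ 0.  , 31.37,  0.  ]))
```

Request:
carry_out(
  commands=[
    {"tx": -3.9,"tz": -4.5,"ry": -10.6},
    {"tx": -7.8,"tz": -9.1,"ry": -21.2},
    {"tx": -11.7,"tz": -13.6,"ry": -31.8},
    {"tx": -15.7,"tz": -18.2,"ry": -42.4},
    {"tx": -19.6,"tz": -22.7,"ry": -53},
    {"tx": -23.5,"tz": -27.3,"ry": -63.6},
    {"tx": -27.4,"tz": -31.8,"ry": -74.2},
    {"tx": -31.3,"tz": -36.4,"ry": -84.8},
  ],
  hand=4.5,
  grip_force=40,
)

```text
validation failed for argument at $.co...
```

```bash
python3 - <<'E'
from h import *
print(sensors.observe()['joint_pos'],sensors.observe()['opening'])
for r in rel([.503,.2206,.16],-6.4+90): print(r)
E
```

```text
[-1.21756671e+00  1.23817211e-01  1.65031007e+00 -1.35231748e-05
  1.36753579e+00 -8.25982659e-02] 0.9962748648980122
(array([-54.91,   5.47, -63.76]), array([ 0.0000e+00, -1.4863e+02, -1.0000e-02]))
(array([-54.91,   5.47, -63.76]), array([ 0.  , 31.37,  0.  ]))
```

All keys seem to be required.

Request:
carry_out(
  commands=[
    {"tx": -3.9,"ty": 0,"tz": -4.5,"rx": 0,"ry": -10.6,"rz": 0},
    {"tx": -7.8,"ty": 0,"tz": -9.1,"rx": 0,"ry": -21.2,"rz": 0},
    {"tx": -11.7,"ty": 0,"tz": -13.6,"rx": 0,"ry": -31.8,"rz": 0},
    {"tx": -15.7,"ty": 0,"tz": -18.2,"rx": 0,"ry": -42.4,"rz": 0},
    {"tx": -19.6,"ty": 0,"tz": -22.7,"rx": 0,"ry": -53,"rz": 0},
    {"tx": -23.5,"ty": 0,"tz": -27.3,"rx": 0,"ry": -63.6,"rz": 0},
    {"tx": -27.4,"ty": 0,"tz": -31.8,"rx": 0,"ry": -74.2,"rz": 0},
    {"tx": -31.3,"ty": 0,"tz": -36.4,"rx": 0,"ry": -84.8,"rz": 0},
  ],
  hand=4.5,
  grip_force=40,
)

```text
time: 2.35
eef_pos: [0.4047, -0.1254, 0.215]
tool_rot: [-0.579, 0.405, -0.406, 0.58]
force: [0.4, -0.2, -0.5]
opening: 0.474
```

```bash
python3 - <<'E'
from h import *
o=sensors.observe();print(o['time'],o['eef_pos'],o['joint_pos'],o['opening'],o['joint_velocities'])
for r in rel([.503,.2206,.16],-6.4+90): print(r)
E
```

```text
2.35 [ 0.40467904 -0.12539098  0.21504797] [-4.27405208e-01 -4.10828888e-01  2.12695633e+00  1.12417836e-04
  1.42399283e+00 -7.77958638e-01] 0.47373100285774894 [ 1.11445507e+00 -1.25759583e-01  8.75054044e-02 -3.43687587e-04
  3.76071133e-02 -3.66421419e-01]
(array([-29.12,   5.5 ,  21.11]), array([-3.000e-02, -6.352e+01,  8.000e-02]))
(array([-29.12,   5.5 ,  21.11]), array([-1.0000e-01,  1.1648e+02, -3.0000e-02]))
```

Request:
carry_out(
  commands=[
    {"tx": -4.8,"ty": 0,"tz": 3.5,"rx": 0,"ry": -10.6,"rz": 0},
    {"tx": -9.7,"ty": 0,"tz": 7.0,"rx": 0,"ry": -21.2,"rz": 0},
    {"tx": -14.6,"ty": 0,"tz": 10.6,"rx": 0,"ry": -31.8,"rz": 0},
    {"tx": -19.4,"ty": 0,"tz": 14.1,"rx": 0,"ry": -42.4,"rz": 0},
    {"tx": -24.3,"ty": 0,"tz": 17.6,"rx": 0,"ry": -53,"rz": 0},
    {"tx": -29.1,"ty": 2,"tz": 21.1,"rx": 0,"ry": -63.5,"rz": 0},
    {"tx": -29.1,"ty": 5.5,"tz": 21.1,"rx": 0,"ry": -63.5,"rz": 0},
    {"tx": -29.1,"ty": 5.5,"tz": 21.1,"rx": 0,"ry": -63.5,"rz": 0},
  ],
)

```text
time: 3.35
eef_pos: [0.5023, 0.218, 0.1563]
tool_rot: [0.707, -0.043, 0.039, -0.705]
force: [-0.3, -0.3, 0.8]
opening: 0.476
```

```bash
python3 - <<'E'
from h import *
o=sensors.observe();print(o['time'],o['eef_pos'],o['joint_pos'],o['opening'],o['joint_velocities'])
s=grab('side','s1.png');t=grab('top','t1.png')
print(rel([.503,.2206,.077],-6.4+90))
for p,n,o in((s,'z5.png',(110,230)),(t,'z6.png',(190,150))):
    im=p['img'][o[0]-40:o[0]+100,o[1]-20:o[1]+130,::-1]; cv2.imwrite('pics/'+n,cv2.resize(im,None,fx=4,fy=4,interpolation=2))
E
```

```text
3.35 [0.50230227 0.21798357 0.15627025] [ 3.11442304e-01 -5.37793123e-02  1.93301106e+00 -8.77483571e-05
  1.26935484e+00 -1.14299557e+00] 0.47603498371465724 [-0.02409773 -0.04292442 -0.04424267 -0.0004295   0.01275405 -0.00056877]
[(array([-0.2 ,  8.32,  0.26]), array([ 0.  , -0.36,  0.01])), (array([-0.2 ,  8.32,  0.26]), array([-1.0000e-02,  1.7964e+02,  0.0000e+00]))]
```

View pics/z5.png

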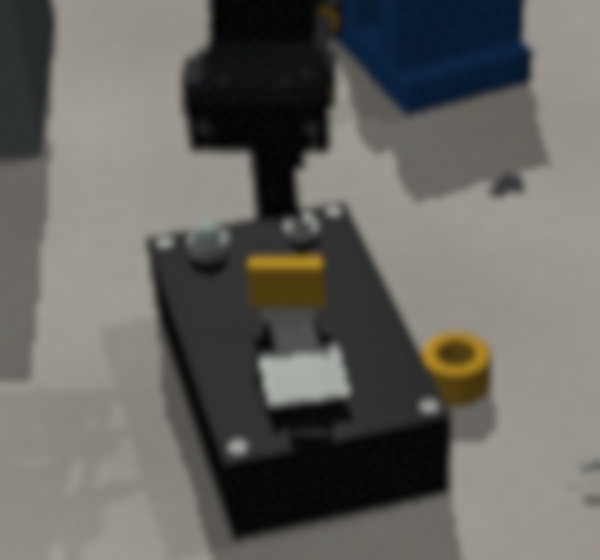

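View pics/z6.png

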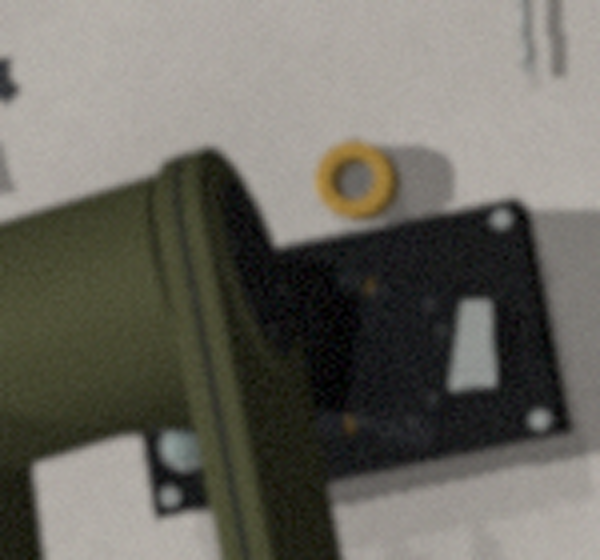

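```bash
python3 - <<'E'
from h import *
for i in range(3):
    o=sensors.observe();print(o['time'],o['eef_pos'],o['force'],o['joint_velocities'])
    optics.grab_frame('top')
print(rel([.503,.2206,.077],-6.4+90))
E
```

```text
3.45 [0.50470945 0.21777898 0.16020883] [-0.0914335  -0.24127045  0.23342084] [-0.01154122 -0.02240322 -0.02384646  0.00025816 -0.00232587 -0.00027383]
3.5 [0.50530911 0.21776716 0.16123557] [ 0.201685   -0.14555753  0.31226184] [-0.00484883 -0.01327817 -0.01187532  0.00107246 -0.00404737 -0.00078934]
3.55 [0.50564206 0.21775499 0.16172788] [-0.25802443  0.18994383  0.30812848] [-0.0018776  -0.00568693 -0.00277882  0.00316949 -0.00228558  0.00041757]
[(array([-0.33,  8.48,  0.24]), array([-0.08, -0.4 ,  0.18])), (array([-0.33,  8.48,  0.24]), array([-2.800e-01,  1.796e+02, -1.300e-01]))]
```

Request:
carry_out(
  commands=[
    {"tx": -0.3,"ty": 2.5,"tz": 0.25,"rx": 0,"ry": -0.4,"rz": 0},
    {"tx": -0.3,"ty": 5,"tz": 0.25,"rx": 0,"ry": -0.4,"rz": 0},
    {"tx": -0.3,"ty": 7,"tz": 0.25,"rx": 0,"ry": -0.4,"rz": 0},
    {"tx": -0.3,"ty": 8,"tz": 0.25,"rx": 0,"ry": -0.4,"rz": 0},
    {"tx": -0.3,"ty": 8.3,"tz": 0.25,"rx": 0,"ry": -0.4,"rz": 0},
    {"tx": -0.3,"ty": 8.3,"tz": 0.25,"rx": 0,"ry": -0.4,"rz": 0},
    {"tx": -0.3,"ty": 8.3,"tz": 0.25,"rx": 0,"ry": -0.4,"rz": 0},
    {"tx": -0.3,"ty": 8.3,"tz": 0.25,"rx": 0,"ry": -0.4,"rz": 0},
  ],
)

```text
time: 4.6
eef_pos: [0.5023, 0.2211, 0.0773]
tool_rot: [-0.706, 0.039, -0.039, 0.706]
force: [0.4, -0.0, -0.2]
opening: 0.479
```

```bash
python3 - <<'E'
from h import *
print(rel([.503,.2206,.077],-6.4+90)[0], sensors.observe()['eef_pos'],sensors.observe()['force'])
s=grab('side','s2.png')
im=s['img'][70:210,210:360,::-1]; cv2.imwrite('pics/z7.png',cv2.resize(im,None,fx=5,fy=4,interpolation=2))
E
```

```text
(array([ 0.07,  0.03, -0.04]), array([-0.03,  0.07,  0.06])) [0.50231965 0.22108922 0.0773421 ] [ 0.37698095 -0.01532336 -0.19094043]
```

View pics/z7.png

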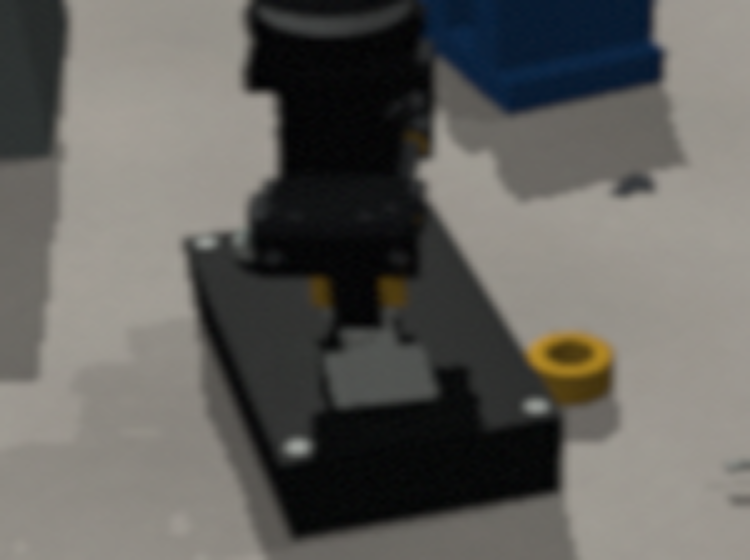

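The finger straddles the brass bar, which shows on both sides of it. Closing the fingers.

Request:
carry_out(
  commands=[
    {"tx": 0,"ty": 0,"tz": 0,"rx": 0,"ry": 0,"rz": 0},
    {"tx": 0,"ty": 0,"tz": 0,"rx": 0,"ry": 0,"rz": 0},
    {"tx": 0,"ty": 0,"tz": 0,"rx": 0,"ry": 0,"rz": 0},
    {"tx": 0,"ty": 0,"tz": 0,"rx": 0,"ry": 0,"rz": 0},
    {"tx": 0,"ty": 0,"tz": 0,"rx": 0,"ry": 0,"rz": 0},
    {"tx": 0,"ty": 0,"tz": 0,"rx": 0,"ry": 0,"rz": 0},
    {"tx": 0,"ty": 0,"tz": 0,"rx": 0,"ry": 0,"rz": 0},
    {"tx": 0,"ty": 0,"tz": 0,"rx": 0,"ry": 0,"rz": 0},
  ],
  hand=0,
  grip_force=50,
)

```text
time: 5.65
eef_pos: [0.5023, 0.2238, 0.0767]
tool_rot: [-0.704, 0.039, -0.04, 0.708]
force: [2.1, 9.7, -4.5]
opening: 0.125
```

```bash
python3 - <<'E'
from h import *
o=sensors.observe();print(o['eef_pos'],o['force'],o['moment'],Ro.from_quat(o['tool_rot']).as_matrix())
E
```

```text
[0.50234002 0.22383469 0.07672139] [ 2.14691602  9.65415483 -4.52202284] [ 1.9563503  -0.46562521 -0.00936324] [[ 0.99381652  0.00196793  0.11101735]
 [-0.11102784  0.0064295   0.9937965 ]
 [ 0.00124194 -0.99997739  0.00660823]]
```

Request:
carry_out(
  commands=[
    {"tx": 0,"ty": 0,"tz": 0.25,"rx": 0,"ry": 0,"rz": 0},
    {"tx": 0,"ty": 0.2,"tz": 0.25,"rx": 0,"ry": 0,"rz": 0},
    {"tx": 0,"ty": 0.4,"tz": 0.25,"rx": 0,"ry": 0,"rz": 0},
    {"tx": 0,"ty": 0.6,"tz": 0.25,"rx": 0,"ry": 0,"rz": 0},
    {"tx": 0,"ty": 0.8,"tz": 0.25,"rx": 0,"ry": 0,"rz": 0},
    {"tx": 0,"ty": 0.9,"tz": 0.25,"rx": 0,"ry": 0,"rz": 0},
    {"tx": 0,"ty": 0.9,"tz": 0.25,"rx": 0,"ry": 0,"rz": 0},
    {"tx": 0,"ty": 0.9,"tz": 0.25,"rx": 0,"ry": 0,"rz": 0},
  ],
)

```text
time: 6.65
eef_pos: [0.5026, 0.2241, 0.0705]
tool_rot: [-0.706, 0.039, -0.039, 0.707]
force: [-6.7, 0.9, 15.5]
opening: 0.127
```

```bash
python3 - <<'E'
from h import *
o=sensors.observe();print(o['eef_pos'],o['force'],o['moment'],Ro.from_quat(o['tool_rot']).as_matrix())
E
```

```text
[0.50256292 0.22406249 0.0705106 ] [-6.6661162   0.86697856 15.54897069] [ 0.29127427  1.25923765 -0.01554208] [[ 9.93862396e-01 -3.09590175e-05  1.10623402e-01]
 [-1.10623255e-01  1.37470980e-03  9.93861462e-01]
 [-1.82844049e-04 -9.99999055e-01  1.36284759e-03]]
```

Request:
carry_out(
  commands=[
    {"tx": 0,"ty": 0,"tz": 0,"rx": 0,"ry": 8,"rz": 0},
    {"tx": 0,"ty": 0,"tz": 0,"rx": 0,"ry": 16,"rz": 0},
    {"tx": 0,"ty": 0,"tz": 0,"rx": 0,"ry": 24,"rz": 0},
    {"tx": 0,"ty": 0,"tz": 0,"rx": 0,"ry": 32,"rz": 0},
    {"tx": 0,"ty": 0,"tz": 0,"rx": 0,"ry": 40,"rz": 0},
    {"tx": 0,"ty": 0,"tz": 0,"rx": 0,"ry": 48,"rz": 0},
    {"tx": 0,"ty": 0,"tz": 0,"rx": 0,"ry": 54,"rz": 0},
    {"tx": 0,"ty": 0,"tz": 0,"rx": 0,"ry": 57,"rz": 0},
  ],
)

```text
time: 7.65
eef_pos: [0.5019, 0.2232, 0.0705]
tool_rot: [0.602, -0.372, 0.371, -0.601]
force: [-9.2, -0.6, 18.6]
opening: 0.125
```

```bash
python3 - <<'E'
from h import *
s=grab('side','s3.png')
o=sensors.observe();print(o['eef_pos'],o['force'],o['moment'],Ro.from_quat(o['tool_rot']).as_matrix())
im=s['img'][70:210,210:360,::-1]; cv2.imwrite('pics/z8.png',cv2.resize(im,None,fx=5,fy=4,interpolation=2))
E
```

```text
[0.50186988 0.22321632 0.07052047] [-9.1217605  -1.03340363 17.85376748] [-0.35961033  1.69108292 -0.03360882] [[ 4.46230334e-01 -1.98592701e-03  8.94915943e-01]
 [-8.94918113e-01 -7.15712415e-04  4.46229827e-01]
 [-2.45677416e-04 -9.99997772e-01 -2.09661464e-03]]
```

View pics/z8.png

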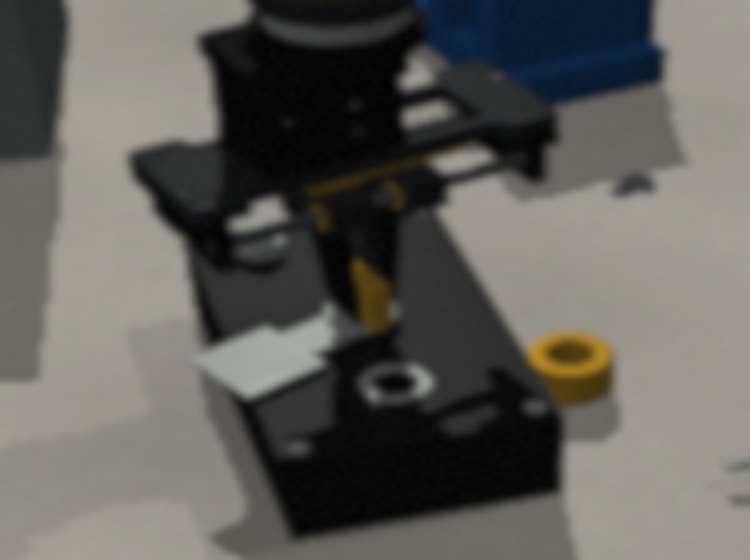

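Request:
carry_out(
  commands=[
    {"tx": 0,"ty": 0,"tz": 0,"rx": 0,"ry": 3,"rz": 0},
    {"tx": 0,"ty": 0,"tz": 0,"rx": 0,"ry": 5,"rz": 0},
    {"tx": 0,"ty": 0,"tz": 0,"rx": 0,"ry": 5,"rz": 0},
    {"tx": 0,"ty": 0,"tz": 0,"rx": 0,"ry": 5,"rz": 0},
    {"tx": 0,"ty": 0,"tz": 0,"rx": 0,"ry": 3,"rz": 0},
    {"tx": 0,"ty": 0,"tz": 0,"rx": 0,"ry": 2,"rz": 0},
    {"tx": 0,"ty": 0,"tz": 0,"rx": 0,"ry": 2,"rz": 0},
    {"tx": 0,"ty": 0,"tz": 0,"rx": 0,"ry": 2,"rz": 0},
  ],
)

```text
time: 8.7
eef_pos: [0.5018, 0.2232, 0.0705]
tool_rot: [0.596, -0.382, 0.381, -0.595]
force: [-9.3, -2.2, 17.8]
opening: 0.121
```

```bash
python3 - <<'E'
from h import *
o=sensors.observe();print(o['eef_pos'],o['force'],o['moment'],Ro.from_quat(o['tool_rot']).as_matrix()[:,0],o['joint_pos'])
E
```

```text
[0.50181157 0.22318183 0.07050153] [-9.27546537 -2.15449318 17.83629075] [-0.29188966  1.79435362 -0.04065378] [ 4.17282558e-01 -9.08776761e-01 -2.56095350e-04] [ 3.20727340e-01  4.00469953e-02  1.99526633e+00  5.44889023e-06
  1.10857370e+00 -1.09728443e-01]
```

Request:
carry_out(
  commands=[
    {"tx": 0,"ty": -0.2,"tz": 0,"rx": 0,"ry": 0,"rz": 0},
    {"tx": 0,"ty": -0.2,"tz": 0,"rx": 0,"ry": 0,"rz": 0},
    {"tx": 0,"ty": -0.2,"tz": 0,"rx": 0,"ry": 0,"rz": 0},
    {"tx": 0,"ty": -0.2,"tz": 0,"rx": 0,"ry": 0,"rz": 0},
    {"tx": 0,"ty": -3,"tz": 0,"rx": 0,"ry": 0,"rz": 0},
    {"tx": 0,"ty": -8,"tz": 0,"rx": 0,"ry": 0,"rz": 0},
    {"tx": 2,"ty": -13,"tz": -1,"rx": 0,"ry": 0,"rz": 0},
    {"tx": 7,"ty": -13,"tz": -3,"rx": 0,"ry": 0,"rz": 0},
  ],
  hand=4.5,
)

```text
time: 9.7
eef_pos: [0.5071, 0.1482, 0.2035]
tool_rot: [-0.593, 0.378, -0.383, 0.598]
force: [0.4, -0.7, -0.8]
opening: 0.47
```

```bash
python3 - <<'E'
from h import *
o=sensors.observe();print(o['eef_pos'],o['force'],o['joint_pos'])
# expected commanded pose: 
print(rel([.5305,-.2390,.20],24.7))
E
```

```text
[0.50706056 0.14816395 0.20347767] [ 0.42440381 -0.67464821 -0.77099223] [ 1.82581191e-01 -1.47684997e-01  1.93826473e+00  1.23062467e-04
  1.34075618e+00 -2.51511320e-01]
[(array([ 36.11,   0.29, -14.16]), array([-0.57,  0.17,  0.14])), (array([ 36.11,   0.29, -14.16]), array([   0.22, -179.83,    0.9 ]))]
```

Request:
carry_out(
  commands=[
    {"tx": 5.5,"ty": 0,"tz": -2.2,"rx": 0,"ry": 0,"rz": 0},
    {"tx": 11,"ty": 0,"tz": -4.4,"rx": 0,"ry": 0,"rz": 0},
    {"tx": 16.5,"ty": 0,"tz": -6.6,"rx": 0,"ry": 0,"rz": 0},
    {"tx": 22,"ty": 0,"tz": -8.7,"rx": 0,"ry": 0,"rz": 0},
    {"tx": 27.5,"ty": 0,"tz": -10.9,"rx": 0,"ry": 0,"rz": 0},
    {"tx": 33,"ty": 0,"tz": -13,"rx": 0,"ry": 0,"rz": 0},
    {"tx": 36.1,"ty": 0,"tz": -14.2,"rx": 0,"ry": 0,"rz": 0},
    {"tx": 36.1,"ty": 0,"tz": -14.2,"rx": 0,"ry": 0,"rz": 0},
  ],
)

```text
time: 10.7
eef_pos: [0.5254, -0.2421, 0.1971]
tool_rot: [0.595, -0.383, 0.382, -0.595]
force: [0.1, 0.4, -0.0]
opening: 0.471
```

```bash
python3 - <<'E'
from h import *
np.set_printoptions(precision=4,suppress=True)
s=grab('side','s4.png');t=grab('top','t4.png')
for i in range(3): optics.grab_frame('top')
o=sensors.observe();print(o['eef_pos'],o['joint_pos'])
print(rel([.5305,-.2390,.097],24.7)[0])
im=s['img'][110:210,230:360,::-1]; cv2.imwrite('pics/z9.png',cv2.resize(im,None,fx=6,fy=6,interpolation=2))
im=t['img'][190:290,150:280,::-1]; cv2.imwrite('pics/z10.png',cv2.resize(im,None,fx=6,fy=6,interpolation=2))
for p in (s,t):
    for n in('bore','knob_grip','blade'):
        r=finder.place_of(p,n); print(n,[(x['at'],x['score'],onz(p,x['at'],{'bore':.06,'knob_grip':.09,'blade':.065}[n])) for x in r[:2]])
E
```

```text
[ 0.5258 -0.2389  0.1976] [-0.5195 -0.0237  1.8325  0.0002  1.3331 -0.9515]
(array([ 0.21, 10.06,  0.42]), array([ 0.  ,  0.05, -0.02]))Traceback (most recent call last):
  File "<stdin>", line 11, in <module>
ValueError: only the last four pictures can be asked about
```

View pics/z9.png

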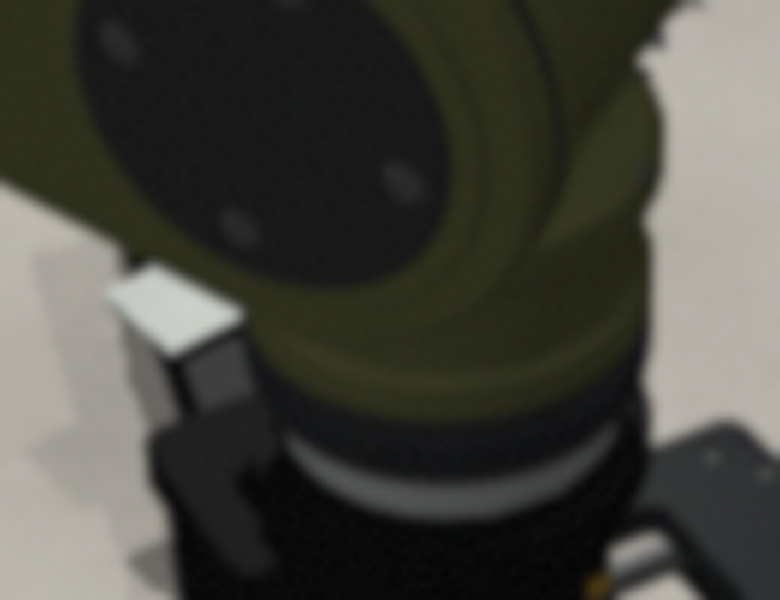

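View pics/z10.png

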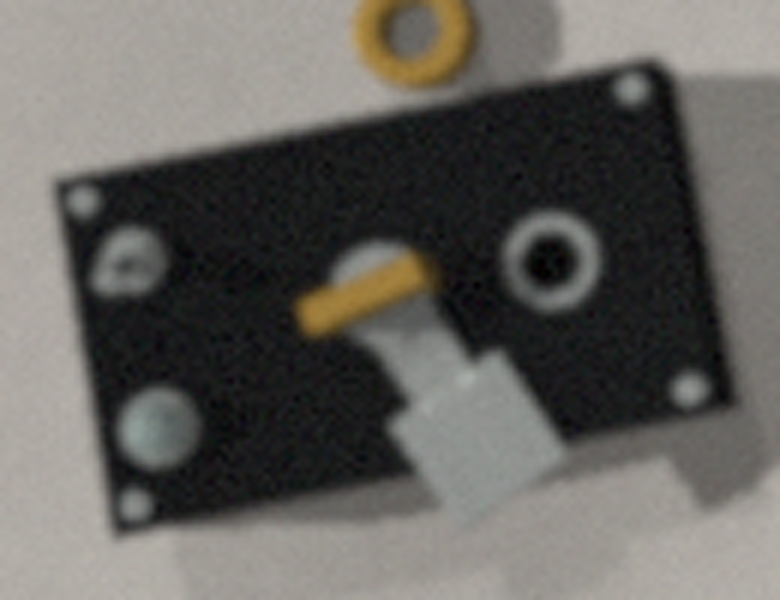

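View pics/s4.png

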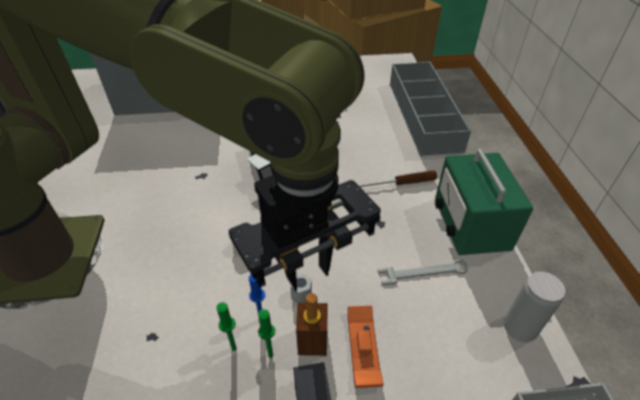

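```bash
python3 - <<'E'
from h import *
np.set_printoptions(precision=4,suppress=True)
t=grab('top')
A=np.array([[.1106,.9939],[.9088,.4173]]);k=np.linalg.solve(A,[A[0]@[.5026,.2241],A[1]@[.5018,.2232]]);print('knob from tcp',k)
print('knob cam top',onz(t,unz((190,150),[(365,293)])[0],.098))
b=onz(t,unz((190,150),[(551,261)])[0],.06);print('bore top cam',b)
s=optics.grab_frame('side')
bs=onz(s,[70+(383+.5)/4-.5,210+(396+.5)/5-.5],.06);print('bore side cam',bs)
for a in(.195,.207,.212): print('bore from knob',k+.06*np.array([np.sin(a),-np.cos(a)]))
r=finder.place_of(t,'bore');print([(x['score'],x['at'],onz(t,x['at'],.06)) for x in r[:2]])
E
```

```text
knob from tcp [0.5013 0.2242]
knob cam top [0.5013 0.2217 0.098 ]
bore top cam [0.5138 0.1644 0.06  ]
bore side cam [0.5163 0.163  0.06  ]
bore from knob [0.5129 0.1654]
bore from knob [0.5137 0.1655]
bore from knob [0.5139 0.1656]
[(0.75, [233.9, 244.8], array([0.512 , 0.1571, 0.06  ]))]
```

Request:
carry_out(
  commands=[
    {"tx": 0.2,"ty": 0,"tz": 0.4,"rx": 0,"ry": 0,"rz": 0},
    {"tx": 0.2,"ty": 1.5,"tz": 0.4,"rx": 0,"ry": 0,"rz": 0},
    {"tx": 0.2,"ty": 4,"tz": 0.4,"rx": 0,"ry": 0,"rz": 0},
    {"tx": 0.2,"ty": 7,"tz": 0.4,"rx": 0,"ry": 0,"rz": 0},
    {"tx": 0.2,"ty": 9,"tz": 0.4,"rx": 0,"ry": 0,"rz": 0},
    {"tx": 0.2,"ty": 10,"tz": 0.4,"rx": 0,"ry": 0,"rz": 0},
    {"tx": 0.2,"ty": 10,"tz": 0.4,"rx": 0,"ry": 0,"rz": 0},
    {"tx": 0.2,"ty": 10,"tz": 0.4,"rx": 0,"ry": 0,"rz": 0},
  ],
)

```text
time: 12.1
eef_pos: [0.531, -0.2407, 0.0989]
tool_rot: [-0.595, 0.381, -0.382, 0.595]
force: [-0.2, 0.1, 0.6]
opening: 0.471
```

```bash
python3 - <<'E'
from h import *
np.set_printoptions(precision=4,suppress=True)
s=grab('side','s5.png');t=grab('top','t5.png')
o=sensors.observe();print(o['eef_pos'],o['force'])
print(rel([.5305,-.2390,.097],24.7)[0])
cv2.imwrite('pics/z11.png',cv2.resize(s['img'][230:360,230:390,::-1],None,fx=5,fy=4,interpolation=2))
E
```

```text
[ 0.531  -0.2406  0.099 ] [ 0.1581 -0.4438  0.6139]
(array([-0.17,  0.2 ,  0.02]), array([-0.08, -0.03,  0.11]))
```

View pics/z11.png

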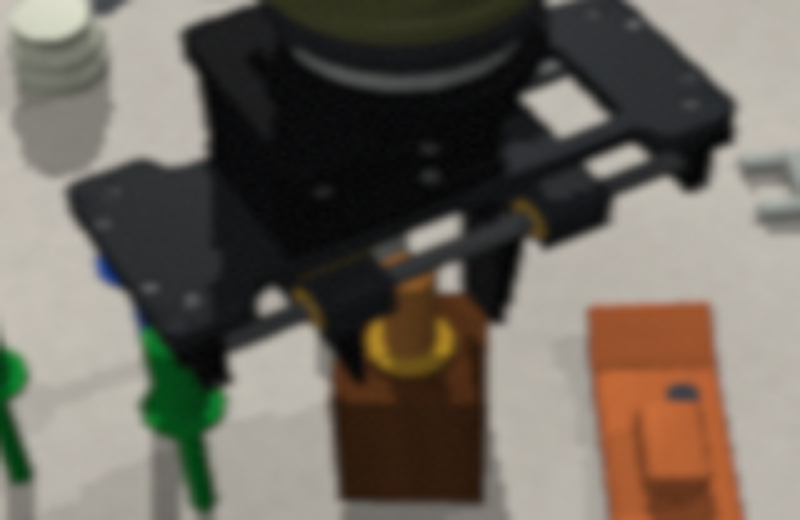

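Request:
carry_out(
  commands=[
    {"tx": -0.1,"ty": 0.1,"tz": 0,"rx": 0,"ry": 0,"rz": 0},
    {"tx": -0.1,"ty": 0.1,"tz": 0,"rx": 0,"ry": 0,"rz": 0},
    {"tx": -0.1,"ty": 0.1,"tz": 0,"rx": 0,"ry": 0,"rz": 0},
    {"tx": -0.1,"ty": 0.1,"tz": 0,"rx": 0,"ry": 0,"rz": 0},
    {"tx": -0.1,"ty": 0.1,"tz": 0,"rx": 0,"ry": 0,"rz": 0},
    {"tx": -0.1,"ty": 0.1,"tz": 0,"rx": 0,"ry": 0,"rz": 0},
    {"tx": -0.1,"ty": 0.1,"tz": 0,"rx": 0,"ry": 0,"rz": 0},
    {"tx": -0.1,"ty": 0.1,"tz": 0,"rx": 0,"ry": 0,"rz": 0},
  ],
  hand=0,
  grip_force=40,
)

```text
time: 13.2
eef_pos: [0.5298, -0.2393, 0.0967]
tool_rot: [-0.595, 0.382, -0.382, 0.595]
force: [0.4, 0.2, 0.1]
opening: 0.185
```

```bash
python3 - <<'E'
from h import *
o=sensors.observe();print(o['eef_pos'],o['force'],o['moment'],Ro.from_quat(o['tool_rot']).as_matrix())
E
```

```text
[ 0.52984956 -0.23925598  0.09668822] [0.39743063 0.17706422 0.09513352] [ 0.0390029  -0.12119195 -0.03865715] [[ 4.17409962e-01  5.59083483e-05  9.08718284e-01]
 [-9.08718286e-01  4.06807841e-05  4.17409960e-01]
 [-1.36306709e-05 -9.99999998e-01  6.77855030e-05]]
```

Request:
carry_out(
  commands=[
    {"tx": 0,"ty": -0.5,"tz": 0,"rx": 0,"ry": 0,"rz": 0},
    {"tx": 0,"ty": -1.5,"tz": 0,"rx": 0,"ry": 0,"rz": 0},
    {"tx": 0,"ty": -3,"tz": 0,"rx": 0,"ry": 0,"rz": 0},
    {"tx": 0,"ty": -5,"tz": 0,"rx": 0,"ry": 0,"rz": 0},
    {"tx": 0,"ty": -7.5,"tz": 0,"rx": 0,"ry": 0,"rz": 0},
    {"tx": 0,"ty": -10,"tz": 0,"rx": 0,"ry": 0,"rz": 0},
    {"tx": 0,"ty": -12,"tz": 0,"rx": 0,"ry": 0,"rz": 0},
    {"tx": 0,"ty": -12.5,"tz": 0,"rx": 0,"ry": 0,"rz": 0},
  ],
)

```text
time: 14.2
eef_pos: [0.5307, -0.2398, 0.2244]
tool_rot: [-0.595, 0.38, -0.383, 0.595]
force: [-0.1, -0.5, -0.8]
opening: 0.182
```

```bash
python3 - <<'E'
from h import *
s=grab('side','s6.png');t=grab('top')
o=sensors.observe();print(o['eef_pos'],o['force'],o['opening'])
print(rel([.514,.165,.215],24.7)[0])
cv2.imwrite('pics/z12.png',cv2.resize(s['img'][200:360,230:390,::-1],None,fx=4,fy=3.7,interpolation=2))
E
```

```text
[ 0.53000771 -0.23939704  0.22233136] [-0.41116654  0.27533207 -0.76793745] 0.18424686172902224
(array([-37.42,   0.71,  15.42]), array([-0.04, -0.03,  0.05]))
```

View pics/z12.png

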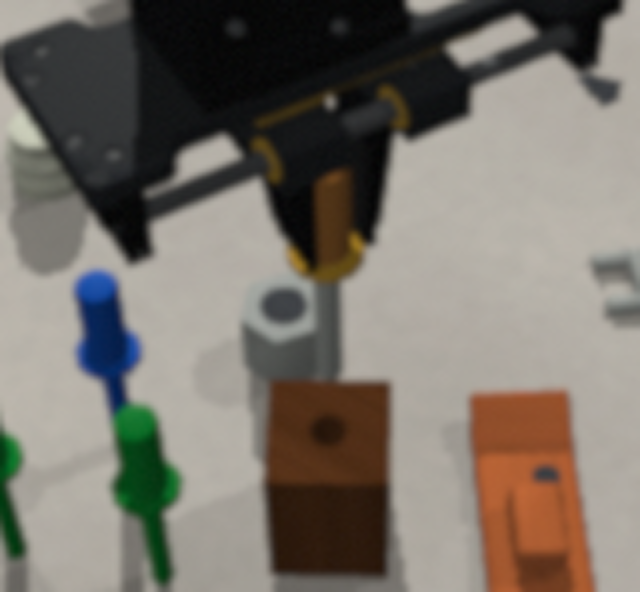

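Request:
carry_out(
  commands=[
    {"tx": -4,"ty": 0,"tz": 1.7,"rx": 0,"ry": 0,"rz": 0},
    {"tx": -9.5,"ty": 0,"tz": 3.9,"rx": 0,"ry": 0,"rz": 0},
    {"tx": -15,"ty": 0,"tz": 6.2,"rx": 0,"ry": 0,"rz": 0},
    {"tx": -20.5,"ty": 0,"tz": 8.4,"rx": 0,"ry": 0,"rz": 0},
    {"tx": -26,"ty": 0,"tz": 10.7,"rx": 0,"ry": 0,"rz": 0},
    {"tx": -31.5,"ty": 0,"tz": 13,"rx": 0,"ry": 0,"rz": 0},
    {"tx": -35.5,"ty": 0,"tz": 14.6,"rx": 0,"ry": 0,"rz": 0},
    {"tx": -37.4,"ty": 0,"tz": 15.4,"rx": 0,"ry": 0,"rz": 0},
  ],
)

```text
time: 15.3
eef_pos: [0.5124, 0.1669, 0.22]
tool_rot: [0.596, -0.382, 0.38, -0.595]
force: [0.7, -0.2, -1.0]
opening: 0.183
```

```bash
python3 - <<'E'
from h import *
for i in range(5): optics.grab_frame('top')
s=grab('side','s7.png');t=grab('top','t7.png')
o=sensors.observe();print(o['time'],o['eef_pos'],o['force'],o['joint_velocities'])
print(rel([.514,.165,.215],24.7)[0])
for n in('probe_tip','bore'): print(n,[(x['at'],x['score']) for x in finder.place_of(s,n)[:3]])
cv2.imwrite('pics/z13.png',cv2.resize(s['img'][90:210,230:350,::-1],None,fx=5,fy=5,interpolation=2))
cv2.imwrite('pics/z14.png',cv2.resize(t['img'][190:290,170:290,::-1],None,fx=6,fy=6,interpolation=2))
E
```

```text
15.65 [0.51358321 0.16381417 0.22115212] [-0.34346325  0.51549705 -0.60222546] [-0.00219051 -0.00207843 -0.00372799  0.00109373 -0.00113232  0.00127101]
(array([-0.09,  0.62,  0.09]), array([ 0.05, -0.11,  0.  ]))
probe_tip [([356.3, 269.1], 0.87), ([345.7, 235.3], 0.73), ([323.3, 260.0], 0.64)]
bore [([165.9, 292.5], 0.84)]
```

View pics/z13.png

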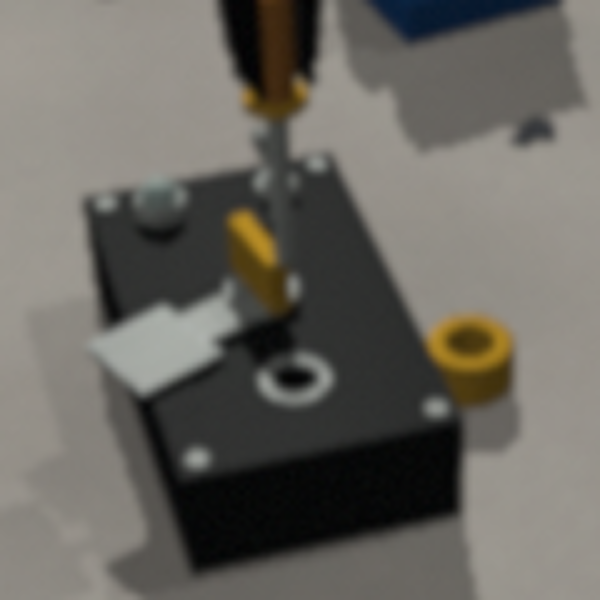

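View pics/z14.png

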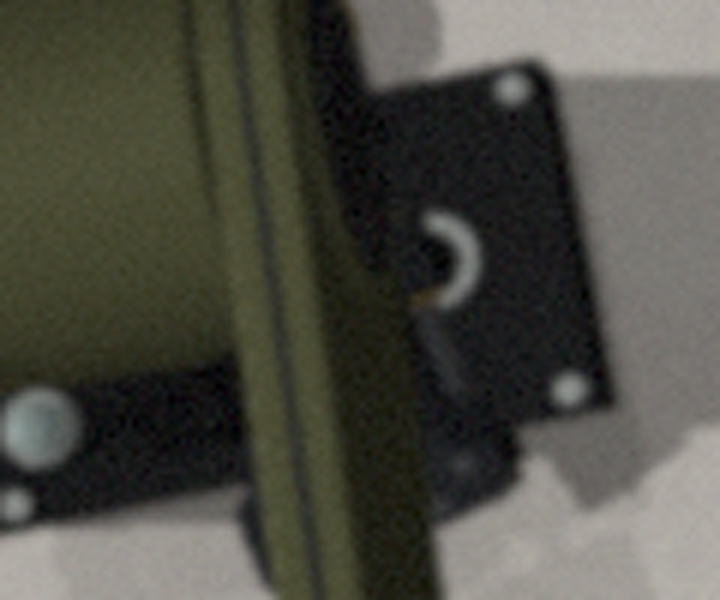

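```bash
python3 - <<'E'
from h import *
np.set_printoptions(precision=2,suppress=True)
s=grab('side');t=grab('top')
def z(r,c): return np.array([(c-230+.5)*5-.5,(r-90+.5)*5-.5])
x,y=.5136,.1638
for h in(.06,.130,.209,.213,.263): print(h,z(*proj(s,[x,y,h])))
print('bore px side ->',onz(s,[90+(378+.5)/5-.5,230+(295+.5)/5-.5],.06))
for X in([.514,.165,.06],[.515,.165,.06],[.514,.163,.06]): print(X,z(*proj(s,X)))
print(onz(t,[190+(261+.5)/6-.5,170+(431+.5)/6-.5],.06))
g=s['img'].astype(int)
print(g[110:152,280:294].sum(2)//3)
E
```

```text
0.06 [290.08 378.19]
0.13 [281.94 254.96]
0.209 [271.67  99.68]
0.213 [271.12  91.31]
0.263 [263.89 -18.  ]
bore px side -> [0.52 0.16 0.06]
[0.514, 0.165, 0.06] [290.81 376.43]
[0.515, 0.165, 0.06] [293.   376.28]
[0.514, 0.163, 0.06] [291.05 379.26]
[0.51 0.16 0.06]
[[102  76  51  46  47  49  46  47  49  54  69  99 131 147]
 [ 98  77  59  53  52  52  52  53  57  67  86 113 137 146]
 [107  87  73  63  57  54  55  63  78  93 114 133 144 148]
 [125 113  98  78  64  58  58  77 104 122 135 144 148 148]
 [139 132 119  96  74  62  61  87 121 139 145 148 148 147]
 [137 133 124 103  79  64  63  88 125 143 146 147 146 147]
 [127 119 112  95  77  66  63  87 124 142 146 146 147 146]
 [117  99  89  80  71  64  63  86 123 143 146 147 147 146]
 [115  88  71  67  67  65  63  84 120 140 146 147 146 146]
 [122  93  69  64  67  66  63  80 114 137 143 143 142 142]
 [133 107  80  67  67  66  63  77 108 127 130 129 131 129]
 [136 119  93  74  69  67  62  70  91 104 106 114 127 128]
 [126 115  97  81  73  67  61  61  66  72  79 105 132 140]
 [ 99 100 102  94  80  68  62  57  56  54  62  90 116 125]
 [ 75
[... 947 characters left out ...]
6 112 118 112  94  73  60  55  52  50  49  49  48]
 [ 60  77  98 112 112  95  73  60  55  51  50  49  49  49]
 [ 54  61  80  96  97  83  67  56  52  50  49  48  49  49]
 [ 52  54  61  70  69  62  53  51  53  52  49  49  48  47]
 [ 52  53  54  54  51  45  46  57  69  63  52  48  48  49]
 [ 53  53  53  51  45  42  49  75  98  86  61  50  48  49]
 [ 55  51  54  51  47  42  52  89 120 105  70  51  49  49]
 [ 56  54  53  51  47  43  52  91 123 109  73  53  49  49]
 [ 61  57  53  51  47  43  50  84 113 100  68  51  49  49]
 [ 66  62  57  51  46  44  47  70  91  79  58  49  49  49]
 [ 68  66  61  55  49  45  45  52  59  52  46  48  49  48]
 [ 70  69  65  59  51  45  42  38  34  33  40  47  49  49]]
```

Request:
carry_out(
  commands=[
    {"tx": -0.1,"ty": 0.5,"tz": 0.1,"rx": 0,"ry": 0,"rz": 0},
    {"tx": -0.1,"ty": 1.5,"tz": 0.1,"rx": 0,"ry": 0,"rz": 0},
    {"tx": -0.1,"ty": 2.5,"tz": 0.1,"rx": 0,"ry": 0,"rz": 0},
    {"tx": -0.1,"ty": 3.5,"tz": 0.1,"rx": 0,"ry": 0,"rz": 0},
    {"tx": -0.1,"ty": 4.5,"tz": 0.1,"rx": 0,"ry": 0,"rz": 0},
    {"tx": -0.1,"ty": 5.2,"tz": 0.1,"rx": 0,"ry": 0,"rz": 0},
    {"tx": -0.1,"ty": 5.5,"tz": 0.1,"rx": 0,"ry": 0,"rz": 0},
    {"tx": -0.1,"ty": 5.5,"tz": 0.1,"rx": 0,"ry": 0,"rz": 0},
  ],
)

```text
time: 16.85
eef_pos: [0.5141, 0.1662, 0.1666]
tool_rot: [0.595, -0.382, 0.382, -0.595]
force: [0.1, 0.0, -0.6]
opening: 0.184
```

```bash
python3 - <<'E'
from h import *
np.set_printoptions(precision=4,suppress=True)
for i in range(5): optics.grab_frame('top')
s=grab('side','s8.png');t=grab('top','t8.png')
o=sensors.observe();e=o['eef_pos'];print(o['time'],e,o['force'])
def z(r,c): return np.array([(c-260+.5)*10-.5,(r-130+.5)*10-.5])
for h in(.06,e[2]-.0917,e[2]-.0117,e[2]-.0077): print(h,z(*proj(s,[e[0],e[1],h])))
print('d/dx,dy',z(*proj(s,[e[0]+.001,e[1],.06]))-z(*proj(s,[e[0],e[1],.06])),z(*proj(s,[e[0],e[1]+.001,.06]))-z(*proj(s,[e[0],e[1],.06])))
cv2.imwrite('pics/z15.png',cv2.resize(s['img'][115:185,250:330,::-1],None,fx=8,fy=8,interpolation=2))
im=cv2.resize(s['img'][130:180,260:320,::-1],None,fx=10,fy=10,interpolation=2)
cv2.imwrite('pics/z16.png',np.clip(im.astype(float)*1.6,0,255).astype('uint8'))
cv2.imwrite('pics/z17.png',np.clip(cv2.resize(t['img'][205:265,200:280,::-1],None,fx=8,fy=8,interpolation=2)*1.6,0,255).astype('uint8'))
E
```

```text
17.2 [0.5143 0.1662 0.167 ] [-0.1149 -0.5221 -1.4046]
0.06 [283.1505 349.9008]
0.07526986868623281 [279.7674 298.2412]
0.15526986868623283 [260.7773   8.262 ]
0.1592698686862328 [259.7678  -7.1528]
d/dx,dy [ 4.3729 -0.2971] [-0.2393 -2.8168]
```

View pics/z16.png

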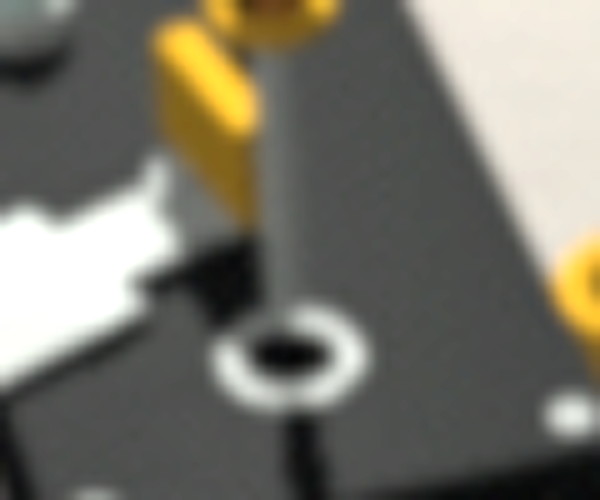

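View pics/z17.png

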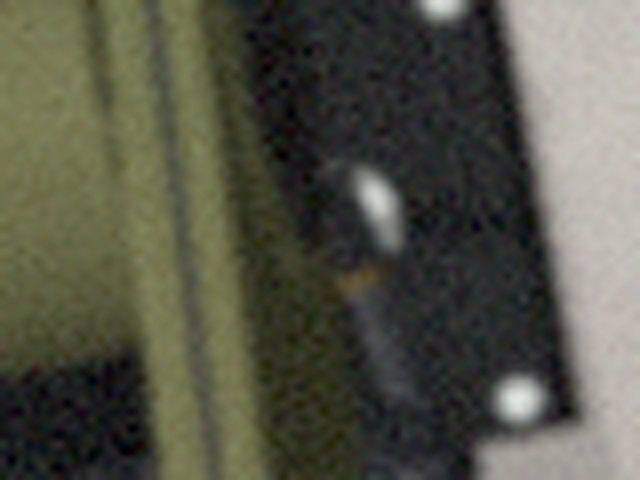

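```bash
python3 - <<'E'
import cv2,numpy as np
a=cv2.imread('pics/s8.png').astype(int)
print('cols 278..300, gray rows 126..175')
for r in range(124,176,1): print(r,a[r,278:300].sum(1)//3)
im=cv2.imread('pics/s8.png')[120:165,270:305]
cv2.imwrite('pics/z18.png',np.clip(cv2.resize(im,None,fx=13,fy=13,interpolation=2)*2.0,0,255).astype('uint8'))
E
```

```text
cols 278..300, gray rows 126..175
124 [ 46  21   9   5   3   7  22  36  41  41  38  34  27  18  12  11  23  39
  54  82 117 140]
125 [ 40  20  10   4   3   6  22  36  40  42  38  35  30  25  16  13  24  41
  49  65  99 131]
126 [ 42  29  18  11   6   7  21  36  41  42  38  37  40  42  35  22  27  41
  47  54  81 117]
127 [48 40 31 23 16 10 19 34 42 41 38 38 54 69 62 43 34 42 47 50 65 99]
128 [51 49 49 49 37 21 20 33 40 41 38 41 62 89 88 67 48 45 48 48 55 81]
129 [ 50  55  67  76  65  41  25  32  40  41  38  41  64  96 102  81  57  49
  49  48  50  65]
130 [52 59 77 93 88 62 35 36 41 42 39 43 62 88 96 79 58 50 49 48 48 53]
131 [65 66 76 92 95 73 49 44 46 46 45 49 56 69 75 65 53 49 48 48 48 50]
132 [90 88 80 80 85 72 56 52 51 50 49 50 51 54 57 54 51 49 49 49 49 49]
133 [112 109  93  77  71  63  56  55  55  53  52  52  51  49  50  49  50  49
  50  50  49  48]
134 [118 118 108  88  69  54  52  57  59  55  54  53  50  49  49  50  49  50
  50  50  49  48]
135 [114 120 116 103  81  55  47  57  63  60  56  52  51  50  49  50  49  49
  49  49  49  49]
136 [102 115 120 115  99  72  55  60  66 
[... 2529 characters left out ...]
2  54  48  50  63  85 111 132 135 116
  82  57  50  49]
168 [ 49  49  51  68 100 127 136 129 112  98  87  89 102 122 136 134 115  87
  62  51  49  49]
169 [ 50  50  50  55  71  98 122 129 126 117 106 102 114 126 127 111  85  63
  53  50  50  49]
170 [ 50  51  50  51  54  67  84  96 101 101  89  80  84  92  89  75  61  52
  50  50  50  49]
171 [52 51 51 51 50 51 55 62 66 67 54 42 40 48 53 53 51 50 50 50 49 49]
172 [50 52 51 51 50 50 51 51 52 48 33 17 15 28 43 49 51 51 51 50 50 49]
173 [52 51 52 51 51 51 51 51 51 47 31 15 12 25 42 49 51 51 51 51 50 49]
174 [51 52 51 51 51 50 51 52 51 46 31 16 11 24 41 49 51 51 51 50 50 49]
175 [51 51 51 51 51 50 51 51 51 47 32 14 11 21 34 47 51 51 50 50 50 50]
```

View pics/z18.png

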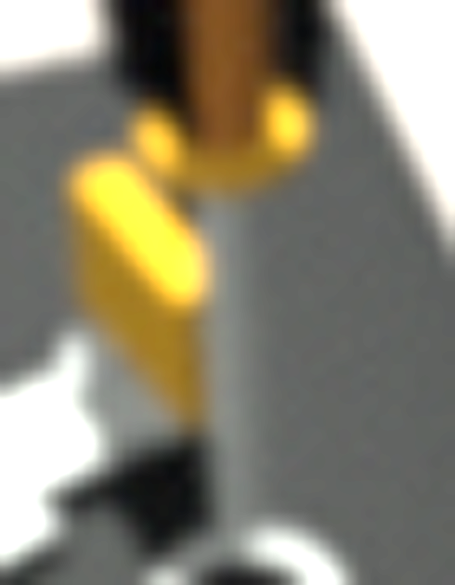

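Request:
carry_out(
  commands=[
    {"tx": 0.12,"ty": 0,"tz": -0.02,"rx": 0,"ry": 0,"rz": 0},
    {"tx": 0.12,"ty": 0,"tz": -0.02,"rx": 0,"ry": 0,"rz": 0},
    {"tx": 0.12,"ty": 0.4,"tz": -0.02,"rx": 0,"ry": 0,"rz": 0},
    {"tx": 0.12,"ty": 0.9,"tz": -0.02,"rx": 0,"ry": 0,"rz": 0},
    {"tx": 0.12,"ty": 1.4,"tz": -0.02,"rx": 0,"ry": 0,"rz": 0},
    {"tx": 0.12,"ty": 1.9,"tz": -0.02,"rx": 0,"ry": 0,"rz": 0},
    {"tx": 0.12,"ty": 2.0,"tz": -0.02,"rx": 0,"ry": 0,"rz": 0},
    {"tx": 0.12,"ty": 2.0,"tz": -0.02,"rx": 0,"ry": 0,"rz": 0},
  ],
)

```text
time: 18.2
eef_pos: [0.5145, 0.165, 0.1466]
tool_rot: [0.595, -0.382, 0.382, -0.595]
force: [-1.1, -0.1, -0.5]
opening: 0.187
```

```bash
python3 - <<'E'
from h import *
np.set_printoptions(precision=4,suppress=True)
for i in range(4): optics.grab_frame('top')
s=grab('side','s9.png')
o=sensors.observe();e=o['eef_pos'];print(o['time'],e,o['force'])
im=s['img'][130:180,265:315,::-1]
cv2.imwrite('pics/z19.png',np.clip(cv2.resize(im,None,fx=12,fy=12,interpolation=2)*1.8,0,255).astype('uint8'))
g=s['img'].astype(int)
for r in range(148,176): print(r,g[r,278:300].sum(1)//3)
E
```

```text
18.45 [0.5146 0.165  0.1469] [ 0.2396 -0.4211  0.3276]
148 [70 66 63 59 56 52 51 58 67 69 65 58 53 52 51 50 50 50 50 49 49 50]
149 [70 69 68 63 59 54 51 57 67 70 65 59 54 52 51 51 50 49 50 50 50 50]
150 [71 71 70 67 64 57 51 56 67 70 66 59 55 52 51 51 50 50 50 51 49 49]
151 [73 72 72 72 68 61 53 56 67 70 66 59 55 52 51 50 51 50 51 50 50 49]
152 [77 72 71 70 66 60 50 51 63 68 65 60 56 51 51 50 50 50 49 50 50 48]
153 [82 68 63 59 54 47 38 40 56 66 65 61 56 52 50 50 50 50 50 50 49 50]
154 [80 59 48 39 33 26 21 31 51 65 66 61 56 53 50 51 51 50 50 50 50 49]
155 [67 43 30 19 15 12 13 26 48 64 65 61 57 53 51 50 50 50 50 50 50 50]
156 [41 24 13 10  9 10 10 23 47 62 66 62 57 53 51 51 51 50 50 49 50 49]
157 [20 12 10 11 10  9 11 22 45 62 66 62 57 53 51 51 50 50 50 50 50 50]
158 [23 15 11 10  9 10 10 21 43 62 65 62 57 54 51 50 51 51 49 50 50 50]
159 [36 26 16 12  9  9 13 23 43 62 67 62 58 56 55 52 50 50 50 49 51 50]
160 [46 37 23 12 11 13 21 30 46 62 66 62 63 71 73 67 57 51 50 51 50 50]
161 [ 50  45  31  17  15  24  39  49  57  66  66  63  72  95 107 100  80  62
  51  48  49  50]
162 [ 52  49  
[... 500 characters left out ...]
4  62  64  62  60  75 108 131 136 117
  82  58  50  49]
168 [ 50  50  50  68 101 128 138 129 110  88  71  65  68  91 125 133 116  87
  63  51  50  50]
169 [ 50  50  50  55  72  99 122 129 123 105  83  68  67  86 110 108  86  64
  52  49  50  51]
170 [ 50  49  50  50  54  67  85  96 100  95  77  60  53  60  74  72  61  52
  50  50  50  50]
171 [50 50 51 51 51 52 57 62 67 66 52 37 29 35 47 52 51 51 51 51 50 50]
172 [50 49 51 51 51 51 51 52 53 49 34 19 14 25 43 50 52 52 51 50 51 50]
173 [51 50 50 50 50 51 51 51 51 47 30 15 11 24 42 49 51 52 51 51 50 50]
174 [50 50 50 50 51 51 51 52 52 47 33 15 11 25 40 49 51 50 52 51 50 51]
175 [50 50 51 50 50 52 52 51 52 46 32 15 11 20 36 47 51 50 51 51 50 50]
```

View pics/z19.png

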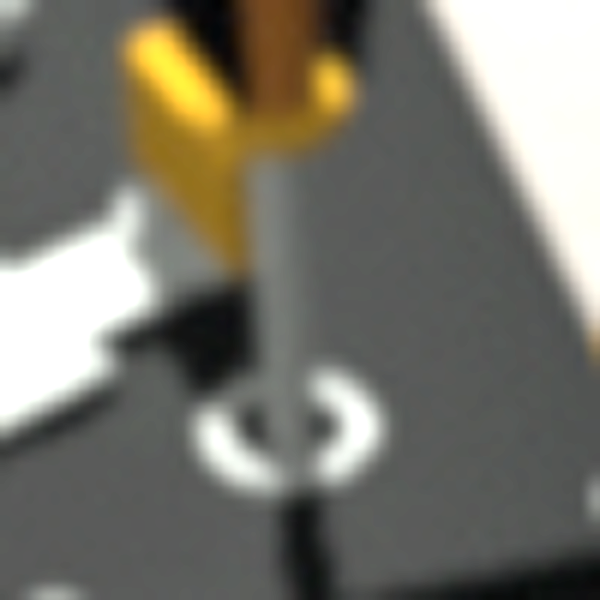

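```bash
python3 - <<'E'
from h import *
np.set_printoptions(precision=2,suppress=True)
s=grab('side','s10.png');e=sensors.observe()['eef_pos'];print(e)
g=s['img'].astype(int)
for r in range(134,148): print(r,[tuple(g[r,c]) for c in(285,286,287,288,289,290)])
zb=e[2]-.0117
a=np.linspace(0,2*np.pi,73)
for zz in(zb,zb+.004):
    P=np.array([proj(s,[e[0]+.014*np.cos(k),e[1]+.014*np.sin(k),zz]) for k in a]); i=P[:,0].argmax();print('flange',zz,'bottom',P[i],'rows',P[:,0].min(),'cols',P[:,1].min(),P[:,1].max())
P=np.array([proj(s,[e[0]+.016*np.cos(k),e[1]+.016*np.sin(k),.06]) for k in a]);print('rim if centred',P.min(0),P.max(0))
P=np.array([proj(s,[e[0]+.011*np.cos(k),e[1]+.011*np.sin(k),.06]) for k in a]);print('hole if centred',P.min(0),P.max(0))
print('tip',proj(s,[e[0],e[1],e[2]-.0917]))
E
```

```text
[0.51 0.17 0.15]
134 [(np.int64(40), np.int64(25), np.int64(12)), (np.int64(60), np.int64(37), np.int64(16)), (np.int64(66), np.int64(42), np.int64(19)), (np.int64(64), np.int64(42), np.int64(19)), (np.int64(60), np.int64(38), np.int64(17)), (np.int64(56), np.int64(38), np.int64(17))]
135 [(np.int64(37), np.int64(24), np.int64(13)), (np.int64(58), np.int64(37), np.int64(18)), (np.int64(66), np.int64(42), np.int64(18)), (np.int64(64), np.int64(41), np.int64(17)), (np.int64(60), np.int64(38), np.int64(16)), (np.int64(65), np.int64(45), np.int64(19))]
136 [(np.int64(36), np.int64(23), np.int64(12)), (np.int64(57), np.int64(35), np.int64(16)), (np.int64(65), np.int64(41), np.int64(16)), (np.int64(64), np.int64(41), np.int64(17)), (np.int64(60), np.int64(38), np.int64(15)), (np.int64(69), np.int64(49), np.int64(17))]
137 [(np.int64(37), np.int64(24), np.int64(11)), (np.int64(57), np.int64(36), np.int64(15)), (np.int64(67), np.int64(43), np.int64(20)), (np.int64(63), np.int64(40), np.int64(16)), (np.int64(61), np.int64(40), np.int64(17)), (np.int64(69), np.int64(48), np.int64(18))]
138 [(n
[... 2379 characters left out ...]
(53), np.int64(54), np.int64(53))]
147 [(np.int64(71), np.int64(61), np.int64(41)), (np.int64(72), np.int64(70), np.int64(62)), (np.int64(70), np.int64(72), np.int64(68)), (np.int64(65), np.int64(67), np.int64(64)), (np.int64(58), np.int64(60), np.int64(58)), (np.int64(54), np.int64(55), np.int64(54))]
flange 0.13517716761973353 bottom [142.25 286.06] rows 134.41759714109108 cols 279.80827852519076 292.75850581291036
flange 0.13917716761973353 bottom [140.75 285.96] rows 132.92546152992418 cols 279.69135732712033 292.6801420117026
rim if centred [160.37 281.01] [169.45 295.03]
hole if centred [161.76 283.2 ] [168.   292.84]
tip [np.float64(166.46539117172398), np.float64(288.12264941381653)]
```

Request:
carry_out(
  commands=[
    {"tx": 0.07,"ty": 0,"tz": 0,"rx": 0,"ry": 0,"rz": 0},
    {"tx": 0.07,"ty": 0.4,"tz": 0,"rx": 0,"ry": 0,"rz": 0},
    {"tx": 0.07,"ty": 0.9,"tz": 0,"rx": 0,"ry": 0,"rz": 0},
    {"tx": 0.07,"ty": 1.4,"tz": 0,"rx": 0,"ry": 0,"rz": 0},
    {"tx": 0.07,"ty": 1.9,"tz": 0,"rx": 0,"ry": 0,"rz": 0},
    {"tx": 0.07,"ty": 2.4,"tz": 0,"rx": 0,"ry": 0,"rz": 0},
    {"tx": 0.07,"ty": 2.8,"tz": 0,"rx": 0,"ry": 0,"rz": 0},
    {"tx": 0.07,"ty": 3.0,"tz": 0,"rx": 0,"ry": 0,"rz": 0},
  ],
)

```text
time: 19.5
eef_pos: [0.5146, 0.1643, 0.1163]
tool_rot: [0.595, -0.382, 0.382, -0.595]
force: [0.6, -0.5, -0.5]
opening: 0.185
```

Request:
carry_out(
  commands=[
    {"tx": 0,"ty": 0,"tz": 0,"rx": 0,"ry": 0,"rz": 0},
    {"tx": 0,"ty": 0,"tz": 0,"rx": 0,"ry": 0,"rz": 0},
    {"tx": 0,"ty": 0,"tz": 0,"rx": 0,"ry": 0,"rz": 0},
    {"tx": 0,"ty": 0,"tz": 0,"rx": 0,"ry": 0,"rz": 0},
    {"tx": 0,"ty": 0,"tz": 0,"rx": 0,"ry": 0,"rz": 0},
    {"tx": 0,"ty": 0,"tz": 0,"rx": 0,"ry": 0,"rz": 0},
    {"tx": 0,"ty": 0,"tz": 0,"rx": 0,"ry": 0,"rz": 0},
    {"tx": 0,"ty": 0,"tz": 0,"rx": 0,"ry": 0,"rz": 0},
  ],
)

```text
time: 20.5
eef_pos: [0.5148, 0.1644, 0.1167]
tool_rot: [-0.595, 0.382, -0.382, 0.595]
force: [0.3, -0.2, -0.9]
opening: 0.182
```

```bash
python3 - <<'E'
from h import *
np.set_printoptions(precision=4,suppress=True)
s=grab('side','s11.png');t=grab('top','t11.png')
o=sensors.observe();e=o['eef_pos'];print(o['time'],e,o['force'],o['moment'],o['opening'])
im=s['img'][130:180,265:315,::-1]
cv2.imwrite('pics/z20.png',np.clip(cv2.resize(im,None,fx=12,fy=12,interpolation=2)*1.8,0,255).astype('uint8'))
g=s['img'].astype(int)
for r in range(157,172): print(r,g[r,278:300].sum(1)//3)
E
```

```text
20.6 [0.5147 0.1644 0.1166] [-0.7482  0.213  -0.0323] [-0.0133 -0.1044  0.0138] 0.18458573561983585
157 [19 10  7 11 12 10 12 24 46 64 68 63 57 52 51 51 52 51 50 51 51 50]
158 [23 15 11  9 11 11  9 23 45 64 68 64 58 53 51 50 51 51 50 51 51 51]
159 [36 25 16 12 11  9 11 22 45 63 68 64 59 57 55 52 51 50 50 51 50 50]
160 [45 37 24 12 10 14 19 31 48 64 69 65 64 72 75 67 58 52 51 50 50 51]
161 [ 50  43  30  17  14  24  39  49  59  67  69  65  74  97 109 101  81  62
  52  49  50  50]
162 [ 51  46  39  27  29  42  55  62  64  70  69  67  75 106 129 130 114  86
  61  52  50  50]
163 [ 51  50  47  50  61  64  62  57  57  66  70  65  68  87 115 135 137 114
  78  55  50  50]
164 [ 51  51  56  76  97  91  67  44  43  62  69  65  58  58  81 120 146 137
  98  62  50  50]
165 [ 50  51  61  94 125 122  85  43  38  59  69  65  55  43  58 106 147 147
 108  67  51  50]
166 [ 50  50  60  96 135 140 109  65  44  57  67  64  57  54  74 114 145 141
 103  64  51  49]
167 [ 50  51  55  85 126 142 129  98  72  65  67  66  63  76 109 133 137 118
  84  57  50  50]
168 [ 50  50  52  68 101 127 136 126 107  88  76  69  71  94 127 134 117  88
  62  51  50  51]
169 [ 50  50  51  55  71  97 119 125 118 102  83  70  68  87 112 109  87  64
  53  50  50  51]
170 [49 51 50 51 54 65 82 93 97 92 75 58 52 60 75 74 61 53 51 51 50 51]
171 [50 50 51 49 50 51 55 61 65 64 51 35 28 34 47 52 52 51 51 51 51 50]
```

View pics/z20.png

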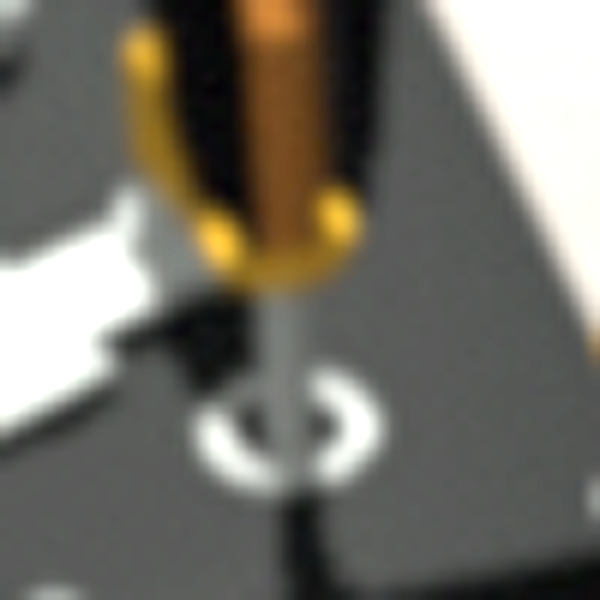

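View pics/s11.png

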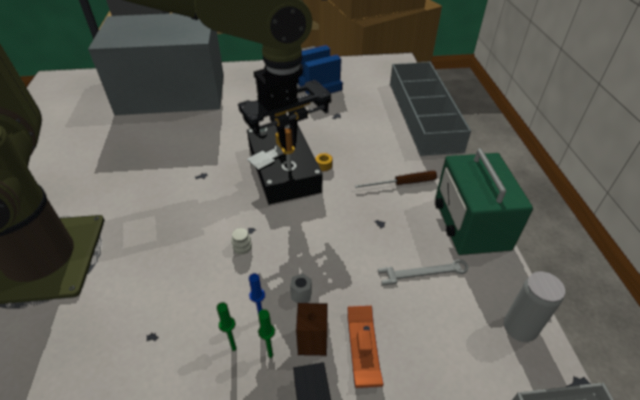

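```bash
python3 - <<'E'
from h import *
o=sensors.observe();print(o['time'],o['eef_pos'],abs(o['joint_velocities']).max(),o['force'])
print(ticket.hand_in())
E
```

```text
20.6 [0.51473503 0.16436669 0.11664382] 0.0029176553399191084 [-0.74816375  0.21301552 -0.03227953]
the job is handed in; nothing more can be done
None
```

I pushed the knob in and turned it to its stop, then lowered the probe about 35 mm into the guide hole. I handed in at 20.6 s with the probe still gripped; the hand-in gives no verdict.

- **Knob:** the tool went down about 6.2 mm and met the stop at about 15–18 N. The bar then turned about 59° clockwise to roughly 1.35 rad. A picture afterwards shows the blade clear of the hole.
- **Probe:** I lifted it straight out of the stand, carried it over at height and lowered it in two stages with a check between. By calculation the lower end is at z ≈ 25 mm. The fingers read about 17.5 mm on the 18 mm handle, the outside force was below about 1 N and the arm was still.
- **Centring:** across x, the side picture shows the rod in the middle of the hole to within about 1 mm. Along y it is less certain. The estimates disagreed, at y = 0.1630–0.1655 m: the side camera alone gave the lowest and the knob's measured position the highest. I settled at 0.1644 m, which should be within about 1.5 mm of the axis.
- **Other checks:** the raw camera positions were off by 2–4 mm near the box compared with where the knob was actually gripped, and I corrected for that. I saw no sign that the toggle, the loose things or the blue and green look-alikes had moved. I checked these by eye only.

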